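# Set up the folding crate and pack the wooden spoons

## Task

Set up the folding crate: raise its two long sides first, then its two ends, until all four walls stand upright. Then pick every wooden spoon out of the draining tray and lay it inside the crate, wholly below the top of the walls, leaving the other washed things in the tray and not disturbing the soap, tumbler and jar on the worktop.

Things in the scene. Friction and masses are not known exactly. Their poses are not given: they have to be found in the camera images.
- crate: base of the folding crate, green plastic, 280 x 200 mm, fixed to the worktop. Origin: centre of its underside; x along its long side, y along its short side, z up. Its floor is 6 mm above the origin; erected, the inside measures 260 x 185 mm and the walls' top edge stands 97 mm above the origin
- side_a (a joint): angle of the long side hinged on the crate's +y rim (hinge axis 95 mm from the middle, 21 mm above the underside of the crate), rad: 0 folded flat inwards, 1.571 upright at its stop. Green wall 274 mm long, 76 mm high, 5 mm thick; the stiff hinge (2 N at the free edge) holds it where it is left; the folded long sides lie over the folded ends
- side_a_tab (a point): point in that wall's yellow grip tab (24 mm along the hinge, 13 mm the other way, standing 22 mm off the outer face near the free edge): 14 mm off the face, 66 mm from the hinge. Pinched by its two ends it turns between the pads as the wall swings. x: along the wall to the hinge; y: along the hinge; z: out of the outer face (up when folded, outwards when upright)
- side_b (a joint): angle of the long side hinged on the crate's -y rim (hinge axis 95 mm from the middle, 21 mm above the underside of the crate), rad: 0 folded flat inwards, 1.571 upright at its stop. Green wall 274 mm long, 76 mm high, 5 mm thick; the stiff hinge (2 N at the free edge) holds it where it is left; the folded long sides lie over the folded ends
- side_b_tab (a point): point in that wall's yellow grip tab (24 mm along the hinge, 13 mm the other way, standing 22 mm off the outer face near the free edge): 14 mm off the face, 66 mm from the hinge. Pinched by its two ends it turns between the pads as the wall swings. x: along the wall to the hinge; y: along the hinge; z: out of the outer face (up when folded, outwards when upright)
- end_a (a joint): angle of the short end hinged on the crate's +x rim (hinge axis 133 mm from the middle, 12 mm above the underside of the crate), rad: 0 folded flat inwards, 1.571 upright at its stop. Green wall 176 mm long, 85 mm high, 5 mm thick; the stiff hinge (2 N at the free edge) holds it where it is left; folded, it lies under the folded long sides, so these go up first
- end_a_tab (a point): point in that wall's yellow grip tab (24 mm along the hinge, 13 mm the other way, standing 22 mm off the outer face near the free edge): 14 mm off the face, 75 mm from the hinge. Pinched by its two ends it turns between the pads as the wall swings. x: along the wall to the hinge; y: along the hinge; z: out of the outer face (up when folded, outwards when upright)
- end_b (a joint): angle of the short end hinged on the crate's -x rim (hinge axis 133 mm from the middle, 12 mm above the underside of the crate), rad: 0 folded flat inwards, 1.571 upright at its stop. Green wall 176 mm long, 85 mm high, 5 mm thick; the stiff hinge (2 N at the free edge) holds it where it is left; folded, it lies under the folded long sides, so these go up first
- end_b_tab (a point): point in that wall's yellow grip tab (24 mm along the hinge, 13 mm the other way, standing 22 mm off the outer face near the free edge): 14 mm off the face, 75 mm from the hinge. Pinched by its two ends it turns between the pads as the wall swings. x: along the wall to the hinge; y: along the hinge; z: out of the outer face (up when folded, outwards when upright)
- tray: grey plastic draining tray with the washed things, open box 310 x 370 mm, 75 mm high, walls and floor 5 mm, fixed to the worktop. Origin: centre of its underside, z up
- spoon1: wooden spoon, pale wood, 190 mm long, 45 g; may be absent (None). Origin: in the handle, near the centre of mass and at mid-thickness; x runs along it towards the head. The handle, 14 mm wide and 12 mm thick, runs from x = -100 to +45 mm; the round head, 42 mm wide and 11 mm thick, from +39 to +90 mm. The same seen from either face
- spoon2: wooden spoon, pale wood, 190 mm long, 45 g; may be absent (None). Origin: in the handle, near the centre of mass and at mid-thickness; x runs along it towards the head. The handle, 14 mm wide and 12 mm thick, runs from x = -100 to +45 mm; the round head, 42 mm wide and 11 mm thick, from +39 to +90 mm. The same seen from either face
- spoon3: wooden spoon, pale wood, 190 mm long, 45 g; may be absent (None). Origin: in the handle, near the centre of mass and at mid-thickness; x runs along it towards the head. The handle, 14 mm wide and 12 mm thick, runs from x = -100 to +45 mm; the round head, 42 mm wide and 11 mm thick, from +39 to +90 mm. The same seen from either face
- spoon4: wooden spoon, pale wood, 190 mm long, 45 g; may be absent (None). Origin: in the handle, near the centre of mass and at mid-thickness; x runs along it towards the head. The handle, 14 mm wide and 12 mm thick, runs from x = -100 to +45 mm; the round head, 42 mm wide and 11 mm thick, from +39 to +90 mm. The same seen from either face
- turner: black plastic turner lying in the tray, 190 mm long: handle 16 mm wide and 13 mm thick (x = -95 to +35 mm), blade 44 mm wide (+35 to +95 mm). Origin in the handle, 6.5 mm above its underside, x towards the blade. Stays in the tray
- brush: blue washing-up brush with white bristles lying in the tray, 190 mm long: handle 16 mm wide and 13 mm thick (x = -100 to +30 mm), head 30 mm wide and 25 mm thick (+30 to +90 mm). Origin in the handle, 6.5 mm above its underside, x towards the bristles. Stays in the tray
- mug: white mug with a yellow band, upside down in the tray, 80 mm across, 88 mm high, its handle reaching 61 mm from the axis. Origin: centre of its lower face. Stays in the tray
- ramekin: small white dish, upside down in the tray, 92 mm across, 43 mm high. Origin: centre of its lower face. Stays in the tray
- fork: steel fork lying in the tray, 190 mm long: handle 12 mm wide and 8 mm thick (x = -100 to +40 mm), prongs 22 mm wide (+40 to +90 mm). Origin in the handle at mid-thickness, x towards the prongs. Stays in the tray
- eggcup: blue egg cup, upside down in the tray, 44 mm across, 50 mm high. Origin: centre of its lower face. Stays in the tray
- soap: bottle of green washing-up soap standing on the worktop, 60 mm across, 190 mm high. Origin: centre of its underside. Not part of the job
- tumbler: amber glass tumbler standing on the worktop, 72 mm across, 80 mm high. Origin: centre of its underside. Not part of the job
- jar: glass jar standing on the worktop, 68 mm across, 74 mm high. Origin: centre of its underside. Not part of the job
Mind the look-alikes: they are no part of the job. What is shaped like the spoon2 but pink or red is not meant.

How it is judged:
On the way, in this order (a step that is already met when the one before it is completed fails the run):
1. both long sides of the crate stand upright (value of joint each of side_a, side_b above 1.45 rad), for 0.2 s.
2. both ends stand upright too: all four walls are up (all of step 1 and value of joint each of end_a, end_b above 1.45 rad), for 0.2 s.
At the end, for the whole second after the job is handed in: All four walls are upright (over 1.45 rad). Every spoon present is at rest in the crate: its middle within 60 mm (along) and 90 mm (across) of the centre, under 60 mm above the underside, lying within 0.37 rad of level. The other washed things are still in the tray (all of step 2 and x of spoon1 in the frame of crate between -0.06 and 0.06 m and y of spoon1 in the frame of crate between -0.09 and 0.09 m and z of each of spoon1, spoon2, spoon3, spoon4 in the frame of crate below 0.06 m and angle between spoon1's own x axis and vertical between 1.2 and 1.94 rad and linear speed of each of spoon1, spoon2, spoon3, spoon4 below 0.03 m/s and x of spoon2 in the frame of crate between -0.06 and 0.06 m and y of spoon2 in the frame of crate between -0.09 and 0.09 m and angle between spoon2's own x axis and vertical between 1.2 and 1.94 rad and x of spoon3 in the frame of crate between -0.06 and 0.06 m and y of spoon3 in the frame of crate between -0.09 and 0.09 m and angle between spoon3's own x axis and vertical between 1.2 and 1.94 rad and x of spoon4 in the frame of crate between -0.06 and 0.06 m and y of spoon4 in the frame of crate between -0.09 and 0.09 m and angle between spoon4's own x axis and vertical between 1.2 and 1.94 rad and x of turner in the frame of tray between -0.15 and 0.15 m and y of turner in the frame of tray between -0.18 and 0.18 m and z of each of turner, brush, mug, ramekin, fork, eggcup in the frame of tray below 0.09 m and x of brush in the frame of tray between -0.15 and 0.15 m and y of brush in the frame of tray between -0.18 and 0.18 m and x of mug in the frame of tray between -0.15 and 0.15 m and y of mug in the frame of tray between -0.18 and 0.18 m and x of ramekin in the frame of tray between -0.15 and 0.15 m and y of ramekin in the frame of tray between -0.18 and 0.18 m and x of fork in the frame of tray between -0.15 and 0.15 m and y of fork in the frame of tray between -0.18 and 0.18 m and x of eggcup in the frame of tray between -0.15 and 0.15 m and y of eggcup in the frame of tray between -0.18 and 0.18 m); the robot touches nothing.
It fails at once if the soap on the worktop is disturbed (moved over 30 mm) (distance of soap from where it was at the start of the episode above 0.03 m).
It fails at once if the tumbler on the worktop is disturbed (moved over 30 mm) (distance of tumbler from where it was at the start of the episode above 0.03 m).
It fails at once if the jar on the worktop is disturbed (moved over 30 mm) (distance of jar from where it was at the start of the episode above 0.03 m).
Of spoon1, spoon2, spoon3, spoon4 only 2 to 4 are there at a start; the rules pass over those that are not, and their reading is None.
At some moment in a run one of spoon1, spoon2, spoon3, spoon4 may be knocked a few centimetres aside while the robot is not near it.
Once in a run the grip may slacken for a moment while it holds something.
It also fails if it takes over 210 s, if anything falls off the work surface, if the arm or the gripper's body presses on something with over 40 N, if the wrist force passes 120 N, or if a joint passes its speed limit or range.

## Robot

A 6-joint arm with a two-finger parallel gripper is mounted at the origin on the work surface. World frame = base frame: x ahead of the robot, y to its left, z up, the work surface at z = 0. Lengths are in m, angles in rad, forces in N, time in s.
With the tool pointing down it reaches from about 0.25 to 0.775 m from the base axis. Payload 4 kg.
Tool frame: the origin (TCP) lies midway between the tips of the shut fingers; the grasp point (between the pads) lies 19 mm behind it; z points along the fingers, x is the direction in which the jaws open and shut, and the axes are right-handed (so a half turn about z gives the same grasp; the last joint's range is limited). The gripper opens to 94 mm and grips with 3 to 60 N. Pads are 16 mm wide; open, the fingers measure 119 mm over their backs; the gripper's body (75 mm by 177 mm) begins 78 mm behind the grasp point.
Start: joints at [1.025, 0.087, 1.371, -0, 1.684, -0.103], TCP at [0.236, 0.497, 0.182] pointing down, gripper open.
Joint ranges: [-3.1, 3.1], [-0.76, 2.03], [0.27, 2.55], [-1.08, 4.22], [0.17, 2.65], [-2.57, 2.57]. Speed limits (rad/s): [2.79, 2.79, 3.14, 3.14, 3.14, 3.14].

## Interface

Orientations are given as [roll, pitch, yaw] about the fixed x, y, z axes, in that order (R = Rz(yaw) Ry(pitch) Rx(roll)).
In Python, from bench import robot, eyes, close_job gives the robot as it stands.
- The arm moves only by the shell command python3 -m jog 'ROWS'. ROWS is JSON, a list of rows, each a list of 3 entries, a list of its own where there are three numbers: the turn, a rotation vector about the tool's x, y, z in degrees, then the shift along the tool's x, y, z in mm, then the closure, from -1 (fully open) to 1 (shut). In form: [[[wx, wy, wz], [x, y, z], claw], ...]. A call has 1 to 5 rows; each row is the pose to reach, as a shift and turn from the pose commanded when the call began, along the tool's axes at that moment; what a row does not reach only later rows make up. A row lasts 1/10 s, in which the tool goes at most 50 mm and 8.59 degrees, less where a joint would pass 70% of its speed; a pose out of reach is approached as far as the arm can. A call with a gripper value outside its range is refused whole. The fingers move at their own pace and stop on an object; the grip force is fixed at half the most. Time passes only in rows, so rows that repeat a pose let the fingers close. It gives the time, the measured TCP pose, the force and the opening at its end, in the units of the state.
- robot.get_obs(): the state, without advancing time (a new reading comes with each control period).
- eyes.snapshot(name): name is "scene" or "top" or "wrist"; returns (picture, depth): 420x560x3 uint8, red, green, blue; 420x560 float32, m along the optical axis (not along the pixel's ray), 0 where there is no reading.
- eyes.camera_params(name): a dict with "mtx" (3x3 intrinsics, pixels), "world_to_cam" (4x4, takes a point from world to camera coordinates). Camera axes: x right, y up, looking along -z (the intrinsics and any distortion apply to the point x, -y, -z); pixel columns grow to the right and rows downward; lengths in m; the calibration is good to about 2 mm. A picture is of the moment at which its call begins: read the wrist's pose just before it. camera_params takes no time and is no camera call; for the wrist camera it gives the pose at the moment of the call.
- close_job(): hands the job in, once; it reports no verdict.
The state is a dict: "time": time; "joint_positions": joint angles; "qvel": joint speeds; "joint_torque": joint torques, N m; "tool_pos": TCP position; "ee_rot": TCP orientation; "wrist_force": force on the tool from outside, world axes, zero at the start; "wrist_torque": the same for the moment, N m; "width": finger opening in m.
Only numpy, scipy, OpenCV 4.12 (cv2) and the standard library are available. Lean on these libraries where they do the work, as an engineer would, in place of code of your own. Each camera call takes 0.05 s, during which the arm holds its last target. There are 200 camera calls.

## Working session

There is one attempt and no reset: what is moved stays moved. The work goes in short steps, Python scripts to look and compute and a shell command to move; the robot and the scene stay as the last step left them, time stands still between calls to the robot, and variables do not carry over. Pictures are saved under pics/ and viewed, about 12 in all and at most 16, crops included, and the job is handed in when it is done.

```bash
ls; mkdir -p pics
python3 - <<'E'
from bench import robot, eyes
import cv2,numpy as np
o=robot.get_obs();print({k:np.round(v,3).tolist() for k,v in o.items()})
for n in ("top","scene"):
    p,d=eyes.snapshot(n);np.savez(f"pics/{n}0.npz",p=p,d=d)
    c=eyes.camera_params(n);print(n,np.round(c["mtx"],1).tolist(),np.round(c["world_to_cam"],4).tolist(),[k for k in c])
    cv2.imwrite(f"pics/{n}0.png",cv2.resize(p[:,:,::-1],(800,600)))
E
```

```text
pics
{'time': 0.0, 'joint_positions': [1.025, 0.088, 1.372, 0.0, 1.684, -0.103], 'qvel': [-0.001, -0.001, -0.0, 0.0, 0.001, 0.002], 'joint_torque': [-0.003, -34.02, -30.242, 0.071, 0.033, -0.0], 'tool_pos': [0.235, 0.496, 0.181], 'ee_rot': [-3.141, 0.002, 1.128], 'wrist_force': [0.409, -0.029, 0.383], 'wrist_torque': [-0.015, -0.0, -0.006], 'width': 0.094}
top [[387.1, 0.0, 279.3], [0.0, 387.1, 205.8], [0.0, 0.0, 1.0]] [[-0.0165, -0.9997, -0.0152, 0.076], [0.9905, -0.0184, 0.1365, -0.4704], [-0.1367, -0.0128, 0.9905, -1.0236], [0.0, 0.0, 0.0, 1.0]] ['mtx', 'world_to_cam']
scene [[386.4, 0.0, 280.0], [0.0, 386.4, 206.1], [0.0, 0.0, 1.0]] [[0.3775, 0.9259, 0.0169, -0.2605], [-0.7142, 0.2794, 0.6418, 0.2905], [0.5895, -0.2543, 0.7667, -1.3227], [0.0, 0.0, 0.0, 1.0]] ['mtx', 'world_to_cam']
```

View pics/top0.png

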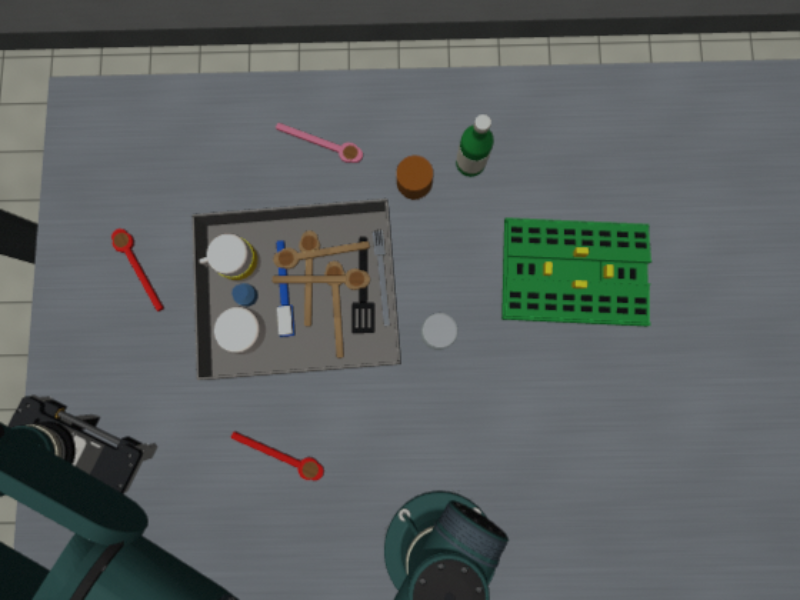

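View pics/scene0.png

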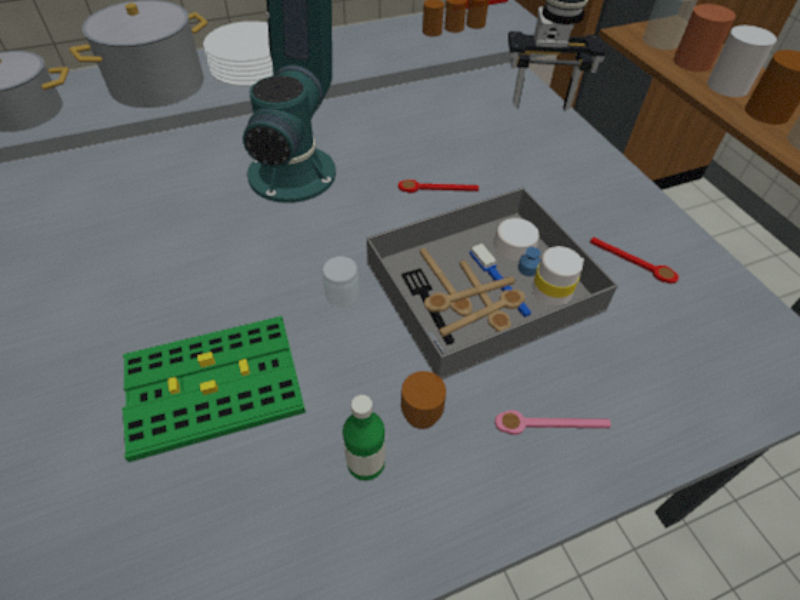

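Top view (800x600 picture pixels): the crate is centred at (576,272), with side tabs at (581,251) and (580,284) and end tabs at (548,268) and (609,271). The tray is at (297,290) and holds four pale wooden spoons, two lying across two others, with heads at (286,258), (309,241), (335,270) and (357,279).

Possible confusions:
- pink spoon (320,143), red spoon (137,270) and red spoon (278,456), all outside the tray and not meant
- in the tray, the turner (363,285), brush (284,290) and fork (383,280)

I choose the four wooden ones.

```bash
cat > h.py <<'E'
import numpy as np,cv2
from bench import robot,eyes
from scipy.spatial.transform import Rotation as Ro
def cam(n):
    c=eyes.camera_params(n);return c["mtx"],np.array(c["world_to_cam"])
def pts(n,d,m=None):
    "world point for each pixel from depth"
    K,T=m or cam(n);v,u=np.mgrid[:d.shape[0],:d.shape[1]]
    x=(u-K[0,2])/K[0,0]*d;y=-(v-K[1,2])/K[1,1]*d
    P=np.stack([x,y,-d],-1)-T[:3,3];return P@T[:3,:3]
def onplane(n,uv,z,m=None):
    K,T=m or cam(n);uv=np.atleast_2d(uv)
    r=np.c_[(uv[:,0]-K[0,2])/K[0,0],-(uv[:,1]-K[1,2])/K[1,1],-np.ones(len(uv))]@T[:3,:3]
    o=-T[:3,:3].T@T[:3,3];return o+r*((z-o[2])/r[:,2])[:,None]
def pose(): 
    o=robot.get_obs();return np.array(o["tool_pos"]),Ro.from_euler("xyz",o["ee_rot"])
def go(p,yaw=None,p0=None,R0=None,tilt=None):
    "shift (mm, tool axes) and turn (deg) from present pose to p, tool down with jaws along yaw (mod pi)"
    a,R=pose(); a=a if p0 is None else p0; R=R if R0 is None else R0
    s=R.inv().apply(np.array(p)-a)*1e3
    w=np.zeros(3)
    if yaw is not None:
        c=[(R.inv()*Ro.from_euler("xyz",[np.pi,0,yaw+k*np.pi])).as_rotvec(degrees=True) for k in(0,1)]
        w=c if abs(np.linalg.norm(c[0])-np.linalg.norm(c[1]))<30 else min(c,key=np.linalg.norm)
    print("turn",np.round(w,1),"shift",np.round(s,1))
E
python3 - <<'E'
from h import *
z=np.load("pics/top0.npz");p,d=z["p"],z["d"];P=pts("top",d);hsv=cv2.cvtColor(p,cv2.COLOR_RGB2HSV)
g=cv2.inRange(hsv,(50,120,60),(75,255,255));g[:, :345]=0
print("green z pct",np.percentile(P[g>0][:,2],[5,50,95]))
c=max(cv2.findContours(g,0,2)[0],key=cv2.contourArea);r=cv2.minAreaRect(c);b=cv2.boxPoints(r)
b3=onplane("top",b,.024);print("box",np.round(b3,4).tolist(),[round(float(np.linalg.norm(b3[i]-b3[i-1])),4) for i in range(4)],"c",b3.mean(0))
y=cv2.inRange(hsv,(22,150,120),(34,255,255));y[:, :345]=0
n,l,s,ce=cv2.connectedComponentsWithStats(y)
for i in range(1,n):
    if s[i,4]>20: q=P[l==i]; zt=np.percentile(q[:,2],80);print("tab",ce[i],s[i,4],"z",zt,onplane("top",ce[i],zt)[0].round(4))
w=cv2.inRange(hsv,(8,60,90),(20,190,255));w[:140]=0;w[260:]=0;w[:,:180]=0;w[:,275:]=0
print("wood",(w>0).sum())
m=(hsv[...,2]<0)
t=(np.abs(P[...,2]-.075)<.012);t[:135]=0;t[275:]=0;t[:,:125]=0;t[:,290:]=0
tc=cv2.minAreaRect(np.argwhere(t)[:,::-1].astype(np.float32));tb=onplane("top",cv2.boxPoints(tc),.075);print("tray",tb.round(3).tolist(),tb.mean(0))
crop=cv2.resize(p[140:270,130:290,::-1],(800,650),interpolation=cv2.INTER_CUBIC)[:600];cv2.imwrite("pics/crop1.png",crop)
E
```

```text
green z pct [0.00710083 0.02557423 0.03419731]
box [[0.4212, -0.1241, 0.024], [0.6202, -0.1411, 0.024], [0.601, -0.4289, 0.024], [0.4037, -0.4049, 0.024]] [0.2813, 0.1997, 0.2884, 0.1988] c [ 0.51152505 -0.27474191  0.024     ]
tab [407.225 174.95 ] 40 z 0.05647024553115041 [ 0.5455 -0.2773  0.0565]
tab [383.42222222 187.02222222] 45 z 0.039150812180474774 [ 0.517  -0.2164  0.0392]
tab [426.14285714 189.07142857] 42 z 0.03806672229513085 [ 0.5093 -0.3319  0.0381]
tab [405.94871795 198.20512821] 39 z 0.04962047309617898 [ 0.4835 -0.2722  0.0496]
wood 1658
tray [[0.63, 0.47, 0.075], [0.657, 0.038, 0.075], [0.343, 0.02, 0.075], [0.317, 0.434, 0.075]] [0.48687181 0.24040369 0.075     ]
```

View pics/crop1.png

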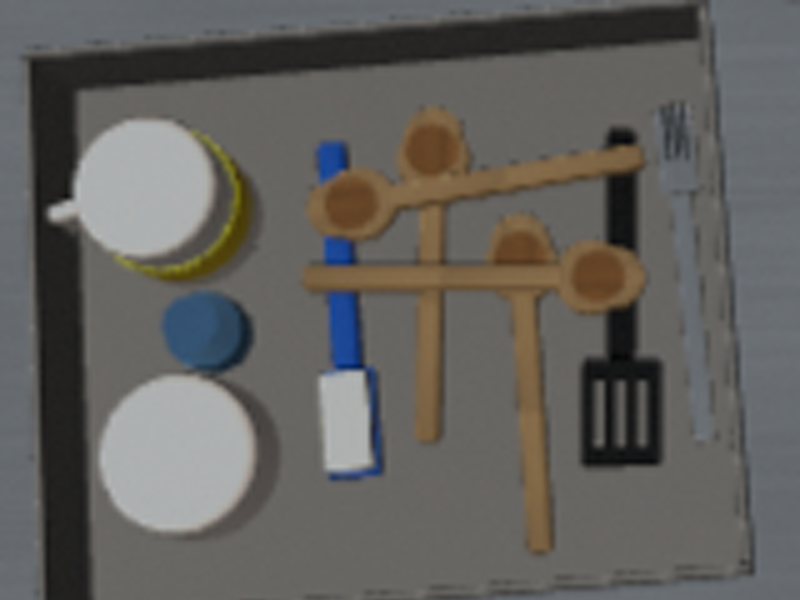

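The crop confirms the four pale wooden spoons, with two lying across the other two (upper heads at crop (352,205) and (600,275)). Both upper spoons also rest over the brush or turner. The tab spacing of 116 mm matches the description. Crate centre is about (.513,-.2745), long axis 86.2° in world. Next I go above the crate and refine with the wrist camera.

Run:
```python
from h import *
go([.49,-.27,.36],np.radians(86.2))
```

```text
turn [ -0.    0.1 -21.6] shift [-583.8  558.4 -178. ]
```

```bash
python3 -m jog '[[[0,0,0],[0,0,-50],-1],[[0,0,0],[0,0,-100],-1],[[0,0,0],[0,0,-150],-1],[[0,0,0],[0,0,-178],-1]]'
python3 -m jog '[[[0,0,0],[-36,34.5,0],-1],[[0,0,0],[-72,69,0],-1],[[0,0,0],[-108,103.5,0],-1],[[0,0,0],[-144,138,0],-1],[[0,0,0],[-180,172,0],-1]]'
python3 -m jog '[[[0,0,0],[-36,34.5,0],-1],[[0,0,0],[-72,69,0],-1],[[0,0,0],[-108,103.5,0],-1],[[0,0,0],[-144,138,0],-1],[[0,0,0],[-180,172,0],-1]]'
python3 -m jog '[[[0,0,0],[-36,34.5,0],-1],[[0,0,0],[-72,69,0],-1],[[0,0,0],[-108,103.5,0],-1],[[0,0,0],[-144,138,0],-1],[[0,0,0],[-180,172,0],-1]]'
python3 -m jog '[[[0,0,-7],[-22,21,0],0],[[0,0,-14],[-44,42,0],0],[[0,0,-21.6],[-44,42,0],0],[[0,0,-21.6],[-44,42,0],0],[[0,0,-21.6],[-44,42,0],0]]'
python3 - <<'E'
from h import *
print(pose()[0],pose()[1].as_euler("xyz"))
c=cam("wrist");p,d=eyes.snapshot("wrist");np.savez("pics/w1.npz",p=p,d=d,K=c[0],T=c[1])
cv2.imwrite("pics/w1.png",cv2.resize(p[:,:,::-1],(800,600)))
hsv=cv2.cvtColor(p,cv2.COLOR_RGB2HSV)
y=cv2.inRange(hsv,(22,150,120),(34,255,255));P=pts("wrist",d,c)
n,l,s,ce=cv2.connectedComponentsWithStats(y)
for i in range(1,n):
    if s[i,4]>50:
        q=P[l==i]; zt=np.percentile(q[:,2],[10,50,90]);t=(l==i)&(P[...,2]>zt[1]-.006)
        print("tab",ce[i].round(),s[i,4],zt.round(4),np.median(P[t],0).round(4))
E
```

```text
time: 0.5
tool_pos: [0.2358, 0.4972, 0.3645]
ee_rot: [3.141, -0.006, 1.128]
wrist_force: [-0.3, -0.2, -0.0]
width: 0.0942
time: 1.0
tool_pos: [0.3139, 0.2588, 0.3595]
ee_rot: [-3.142, 0.0, 1.129]
wrist_force: [0.7, -0.1, -0.8]
width: 0.0941
time: 1.5
tool_pos: [0.3922, 0.0223, 0.3597]
ee_rot: [3.142, -0.0, 1.128]
wrist_force: [0.9, -0.1, -0.1]
width: 0.094
time: 2.0
tool_pos: [0.4706, -0.2142, 0.3594]
ee_rot: [-3.141, -0.0, 1.127]
wrist_force: [0.5, 0.8, 0.4]
width: 0.0937
time: 2.5
tool_pos: [0.4895, -0.2696, 0.3597]
ee_rot: [-3.141, -0.001, 1.502]
wrist_force: [-0.1, 0.2, 1.0]
width: 0.0575
[ 0.4895341  -0.26958598  0.35969638] [-3.14107962e+00 -5.82682721e-04  1.50239684e+00]
tab [276. 172.] 107 [0.046  0.0472 0.0486] [ 0.4837 -0.2744  0.0472]
tab [309. 188.] 103 [0.0156 0.036  0.0375] [ 0.5178 -0.2197  0.0361]
tab [243. 188.] 103 [0.025  0.0359 0.0371] [ 0.5102 -0.3345  0.0362]
tab [276. 208.] 96 [0.0526 0.0535 0.0552] [ 0.5457 -0.2788  0.0535]
```

View pics/w1.png

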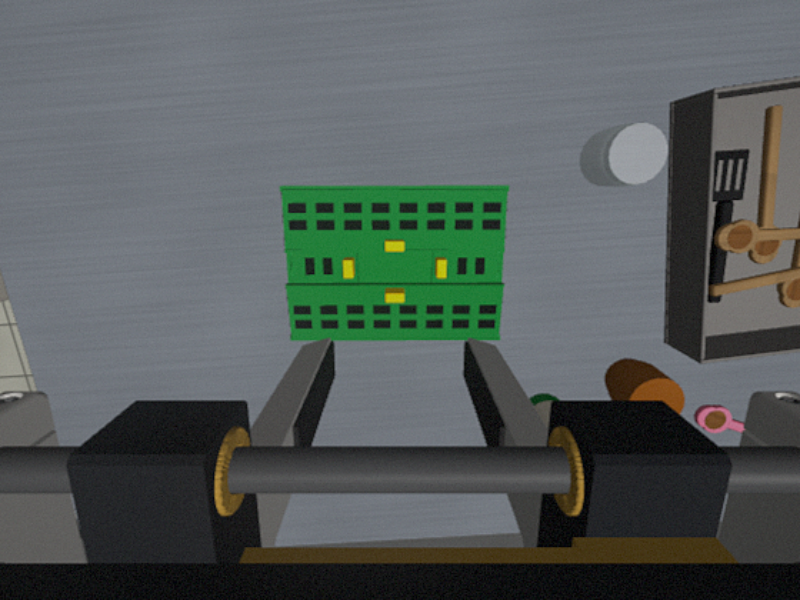

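The wrist view shows the tabs at (395,246), (395,297), (348,268) and (441,268). Fitting them gives crate centre ≈ (.5133,-.2771) and yaw 86.2°. End tab tops are at .036, as they should be. The near side is about flat, and the far side is already about 7° up (top at .0535). With the tool at this yaw, tool x runs along the crate's length, tool y points away from the robot and tool z points down. I start with the near side.

```bash
python3 -m jog '[[[0,0,0],[-5.6,-5.5,50],0],[[0,0,0],[-5.6,-5.5,100],0],[[0,0,0],[-5.6,-5.5,150],0],[[0,0,0],[-5.6,-5.5,200],0],[[0,0,0],[-5.6,-5.5,250],0]]'
python3 -m jog '[[[0,0,0],[0,0,30],0],[[0,0,0],[0,0,50],0],[[0,0,0],[0,0,50],0],[[0,0,0],[0,0,50],0]]'
python3 -c "
from h import *
go([.4836,-.2748,.029],np.radians(86.2))"
```

```text
time: 3.05
tool_pos: [0.4837, -0.2741, 0.1095]
ee_rot: [3.14, 0.001, 1.504]
wrist_force: [0.4, -0.0, -0.2]
width: 0.047
time: 3.45
tool_pos: [0.4841, -0.2747, 0.0615]
ee_rot: [3.141, 0.0, 1.505]
wrist_force: [0.5, -0.0, 0.1]
width: 0.0469
turn [0. 0. 0.] shift [-0.2 -0.5 32.5]
```

```bash
python3 -m jog '[[[0,0,0],[0,0,11],0],[[0,0,0],[0,0,22],0],[[0,0,0],[0,0,31],0],[[0,0,0],[0,0,31],0]]'
python3 -m jog '[[[0,0,0],[0,0,0],0.8],[[0,0,0],[0,0,0],1],[[0,0,0],[0,0,0],1],[[0,0,0],[0,0,0],1],[[0,0,0],[0,0,0],1]]'
python3 - <<'E'
import numpy as np
t=np.radians(np.arange(0,93,6.1));v=66*np.cos(t)-16.5*np.sin(t);z=66*np.sin(t)+16.5*np.cos(t)
for i in range(0,15,5): print([[round(v[j]-v[i],1),-round(z[j]-z[i],1)] for j in range(i+1,i+6)])
E
```

```text
time: 3.85
tool_pos: [0.4826, -0.2742, 0.0276]
ee_rot: [-3.139, -0.002, 1.505]
wrist_force: [-0.5, 0.0, -0.6]
width: 0.0472
time: 4.35
tool_pos: [0.484, -0.2751, 0.0299]
ee_rot: [3.141, 0.0, 1.505]
wrist_force: [0.7, -0.0, 0.5]
width: 0.0105
[[np.float64(-2.1), np.float64(-6.9)], [np.float64(-5.0), np.float64(-13.6)], [np.float64(-8.5), np.float64(-19.9)], [np.float64(-12.7), np.float64(-25.8)], [np.float64(-17.5), np.float64(-31.2)]]
[[np.float64(-5.3), np.float64(-4.9)], [np.float64(-11.2), np.float64(-9.2)], [np.float64(-17.4), np.float64(-12.8)], [np.float64(-24.0), np.float64(-15.8)], [np.float64(-30.9), np.float64(-18.0)]]
[[np.float64(-7.1), np.float64(-1.5)], [np.float64(-14.3), np.float64(-2.2)], [np.float64(-21.5), np.float64(-2.2)], [np.float64(-28.7), np.float64(-1.4)], [np.float64(-35.8), np.float64(0.2)]]
```

Run:
```python
from h import *
o=robot.get_obs();print(o["width"],o["tool_pos"],o["wrist_force"])
c=cam("wrist");p,d=eyes.snapshot("wrist")
cv2.imwrite("pics/w2.png",cv2.resize(p[:,:,::-1],(800,600)))
```

```text
0.010506436232962432 [ 0.48395341 -0.27514495  0.029864  ] [ 0.74522059 -0.02500046  0.54239099]
```

View pics/w2.png

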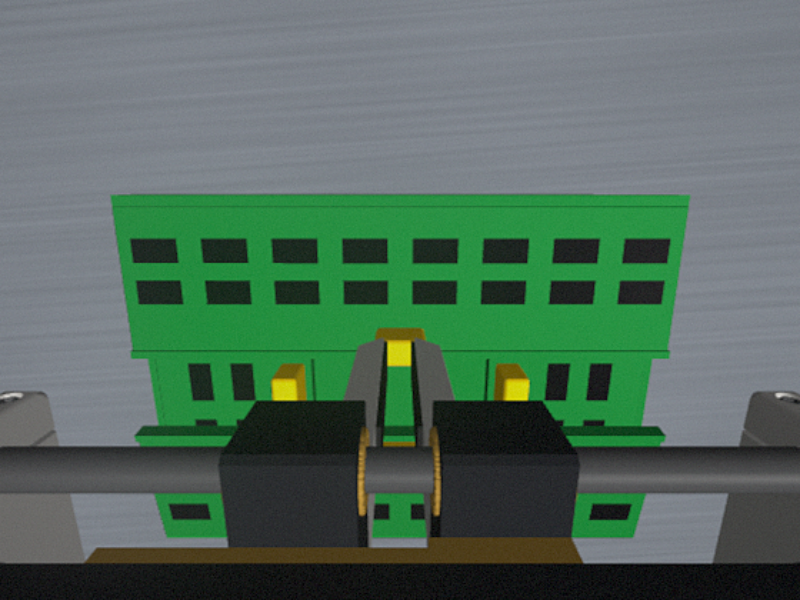

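The wrist view shows the fingers closed to 10 mm at (400,350) with the tab's full width (375–425, 333) below them. They did not close around the tab, so I check the 3D heights there.

Run:
```python
from h import *
c=cam("wrist");p,d=eyes.snapshot("wrist");P=pts("wrist",d,c)
u=np.array([.0663,.9978]);v=np.array([.9978,-.0663]);Q=P[...,:2]-[.5133,-.2771]
for r in (150,200,232,236,240,244,248,252,256,264,280):
    print(r,[(tuple((np.r_[Q[r,cc]@u,Q[r,cc]@v,P[r,cc,2]]*1e3).round().astype(int)),p[r,cc].tolist()) for cc in (256,266,280,294,304)])
```

```text
150 [((np.int64(-15), np.int64(-90), np.int64(24)), [47, 145, 70]), ((np.int64(-9), np.int64(-90), np.int64(23)), [34, 141, 64]), ((np.int64(1), np.int64(-90), np.int64(24)), [42, 147, 71]), ((np.int64(10), np.int64(-90), np.int64(24)), [46, 148, 70]), ((np.int64(17), np.int64(-90), np.int64(25)), [47, 149, 69])]
200 [((np.int64(-16), np.int64(-55), np.int64(25)), [29, 43, 35]), ((np.int64(-9), np.int64(-55), np.int64(25)), [32, 45, 35]), ((np.int64(1), np.int64(-55), np.int64(25)), [30, 142, 58]), ((np.int64(11), np.int64(-55), np.int64(25)), [29, 38, 22]), ((np.int64(18), np.int64(-56), np.int64(26)), [19, 40, 21])]
232 [((np.int64(-16), np.int64(-32), np.int64(26)), [44, 145, 67]), ((np.int64(-9), np.int64(-34), np.int64(33)), [105, 88, 9]), ((np.int64(1), np.int64(-35), np.int64(34)), [102, 89, 13]), ((np.int64(11), np.int64(-35), np.int64(34)), [105, 91, 2]), ((np.int64(18), np.int64(-32), np.int64(26)), [48, 150, 70])]
236 [((np.int64(-16), np.int64(-29), np.int64(25)), [44, 147, 67]), ((np.int64(-8), np.int64(-36), np.int64(44)), [111, 94, 10]), ((np.int64(1), np.int64(-35), n
[... 1621 characters left out ...]
4(84)), [88, 89, 82]), ((np.int64(14), np.int64(-39), np.int64(84)), [85, 84, 83])]
264 [((np.int64(-11), np.int64(-38), np.int64(94)), [83, 85, 77]), ((np.int64(-6), np.int64(-38), np.int64(94)), [85, 85, 81]), ((np.int64(1), np.int64(2), np.int64(7)), [36, 141, 61]), ((np.int64(8), np.int64(-39), np.int64(95)), [86, 90, 87]), ((np.int64(13), np.int64(-39), np.int64(95)), [83, 83, 81])]
280 [((np.int64(-6), np.int64(-63), np.int64(157)), [50, 52, 49]), ((np.int64(-5), np.int64(-39), np.int64(111)), [81, 79, 77]), ((np.int64(1), np.int64(16), np.int64(7)), [34, 142, 63]), ((np.int64(7), np.int64(-39), np.int64(111)), [88, 88, 86]), ((np.int64(7), np.int64(-62), np.int64(155)), [41, 46, 44])]
```

Run:
```python
from h import *
f=np.load("pics/w1.npz");P=pts("wrist",f["d"],(f["K"],f["T"]))
a=np.array([.48953,-.26959,.35970]);R=Ro.from_euler("xyz",[-3.1411,-.0006,1.5024])
X=R.inv().apply((P-a).reshape(-1,3)).reshape(P.shape)*1e3
sel=(np.abs(X[...,0])<62)&(np.abs(X[...,1])<12)&(X[...,2]>-60)&(X[...,2]<25)
print(sel.sum(),X[sel].min(0),X[sel].max(0),np.percentile(X[sel][:,2],[50,90,99]))
for cc in (222,228,234):
    print(cc,[X[r,cc].round().astype(int).tolist() for r in range(232,262,3)])
```

```text
1592 [-40.98498597  -9.95106229 -59.97786517] [ 40.85508438   8.46772692 -23.39003578] [-45.43282277 -29.99023434 -24.47716933]
222 [[-107, 111, 336], [-107, 118, 337], [-35, -9, -28], [-34, -9, -32], [-33, -10, -39], [0, -73, -203], [-31, -9, -46], [-30, -9, -51], [-30, -8, -53], [-30, -8, -56]]
228 [[-96, 111, 336], [-96, 117, 336], [-31, -9, -28], [-30, -9, -32], [-30, -8, -34], [-29, -8, -38], [-29, -8, -43], [-29, -6, -43], [-29, -4, -43], [-28, -3, -45]]
234 [[-84, 111, 335], [-84, 117, 335], [-88, 132, 359], [-89, 139, 360], [-89, 144, 359], [-89, 151, 361], [-89, 157, 359], [-90, 164, 360], [-90, 170, 359], [-90, 176, 358]]
```

The measured finger tips are about 24 mm short of the reported TCP, in two independent pictures. The crate floor in the same depth reads correctly at 7 mm. I take tip = TCP − 24 mm from here and go that much lower.

```bash
python3 -m jog '[[[0,0,0],[0,0,0],0],[[0,0,0],[0,0,0],0],[[0,0,0],[0,0,0],0],[[0,0,0],[0,0,0],0],[[0,0,0],[0,0,0],0]]'
python3 -m jog '[[[0,0,0],[0,0,7],0],[[0,0,0],[0,0,12],0],[[0,0,0],[0,0,12],0]]'
python3 -m jog '[[[0,0,0],[0,0,6],0],[[0,0,0],[0,0,11],0],[[0,0,0],[0,0,11],0]]'
python3 -m jog '[[[0,0,0],[0,0,0],1],[[0,0,0],[0,0,0],1],[[0,0,0],[0,0,0],1],[[0,0,0],[0,0,0],1],[[0,0,0],[0,0,0],1]]'
```

```text
time: 4.95
tool_pos: [0.4838, -0.275, 0.0295]
ee_rot: [3.142, -0.0, 1.505]
wrist_force: [0.8, -0.6, 0.8]
width: 0.039
time: 5.25
tool_pos: [0.4829, -0.2744, 0.016]
ee_rot: [-3.139, -0.001, 1.505]
wrist_force: [-1.0, -0.1, -0.5]
width: 0.0468
time: 5.55
tool_pos: [0.4831, -0.2745, 0.0054]
ee_rot: [-3.14, -0.001, 1.505]
wrist_force: [0.3, 0.4, -0.4]
width: 0.0471
time: 6.05
tool_pos: [0.484, -0.2746, 0.0068]
ee_rot: [3.141, -0.001, 1.505]
wrist_force: [0.3, 2.7, -0.2]
width: 0.024
```

Gripped at 24 mm. Swinging the near wall up.

```bash
python3 -m jog '[[[0,0,0],[0,-2.1,-6.9],1],[[0,0,0],[0,-5,-13.6],1],[[0,0,0],[0,-8.5,-19.9],1],[[0,0,0],[0,-12.7,-25.8],1],[[0,0,0],[0,-17.5,-31.2],1]]'
python3 -m jog '[[[0,0,0],[0,-5.3,-4.9],1],[[0,0,0],[0,-11.2,-9.2],1],[[0,0,0],[0,-17.4,-12.8],1],[[0,0,0],[0,-24,-15.8],1],[[0,0,0],[0,-30.9,-18],1]]'
python3 -m jog '[[[0,0,0],[0,-7.1,-1.5],1],[[0,0,0],[0,-14.3,-2.2],1],[[0,0,0],[0,-21.5,-2.2],1],[[0,0,0],[0,-28.7,-1.4],1],[[0,0,0],[0,-35.8,0],1]]'
python3 -m jog '[[[0,0,0],[0,0,0],1],[[0,0,0],[0,0,0],1]]'
```

```text
time: 6.55
tool_pos: [0.465, -0.2733, 0.0374]
ee_rot: [-3.139, -0.001, 1.505]
wrist_force: [0.6, 1.3, -8.3]
width: 0.0239
time: 7.05
tool_pos: [0.4356, -0.2714, 0.056]
ee_rot: [3.14, -0.001, 1.505]
wrist_force: [2.9, 1.9, -9.3]
width: 0.0236
time: 7.55
tool_pos: [0.402, -0.2693, 0.0583]
ee_rot: [3.135, 0.0, 1.505]
wrist_force: [5.5, 5.0, -1.1]
width: 0.0235
time: 7.75
tool_pos: [0.4008, -0.2692, 0.0582]
ee_rot: [3.138, 0.0, 1.505]
wrist_force: [2.2, 4.8, -1.7]
width: 0.023
```

```bash
python3 -m jog '[[[0,0,0],[0,0,0],0],[[0,0,0],[0,0,0],0],[[0,0,0],[0,0,0],0],[[0,0,0],[0,0,0],0]]'
python3 -m jog '[[[0,0,0],[0,0,-20],0],[[0,0,0],[0,0,-60],0],[[0,0,0],[0,35,-80],0],[[0,0,0],[0,85,-80],0],[[0,0,0],[0,134,-80],0]]'
python3 -m jog '[[[0,0,0],[0,9,0],0],[[0,0,0],[0,9,20],0],[[0,0,0],[0,9,60],0],[[0,0,0],[0,9,80],0],[[0,0,0],[0,9,80],0]]'
python3 - <<'E'
from h import *
go([.5442,-.2788,.012],np.radians(86.2))
c=cam("wrist");p,d=eyes.snapshot("wrist");P=pts("wrist",d,c)
hsv=cv2.cvtColor(p,cv2.COLOR_RGB2HSV);y=cv2.inRange(hsv,(20,120,50),(36,255,255))
u=np.array([.0663,.9978]);v=np.array([.9978,-.0663])
n,l,s,ce=cv2.connectedComponentsWithStats(y)
for i in range(1,n):
    if s[i,4]>50: q=P[l==i];q=np.c_[(q[:,:2]-[.5133,-.2771])@u,(q[:,:2]-[.5133,-.2771])@v,q[:,2]];print(ce[i].round(),s[i,4],(np.percentile(q,[3,50,97],axis=0)*1e3).round().tolist())
g=cv2.inRange(hsv,(50,100,40),(75,255,255))>0;q=P[g];q=np.c_[(q[:,:2]-[.5133,-.2771])@v,q[:,2]]
print("max green z near side",np.percentile(q[q[:,0]<-.08][:,1],[50,99]) if (q[:,0]<-.08).any() else None)
E
```

```text
time: 8.15
tool_pos: [0.3998, -0.2703, 0.0566]
ee_rot: [3.141, 0.002, 1.505]
wrist_force: [-0.1, -0.4, 1.0]
width: 0.0463
time: 8.65
tool_pos: [0.5355, -0.2794, 0.1379]
ee_rot: [3.138, 0.003, 1.504]
wrist_force: [-0.2, -0.7, 1.1]
width: 0.0471
time: 9.15
tool_pos: [0.5389, -0.2774, 0.0513]
ee_rot: [-3.133, -0.004, 1.505]
wrist_force: [0.5, 0.3, -0.4]
width: 0.0467
turn [-0.5 -0.2  0. ] shift [-1.2  5.7 39.3]
[278.  18.] 1841 [[-10.0, -106.0, 93.0], [1.0, -99.0, 94.0], [12.0, -91.0, 96.0]]
[202. 196.] 750 [[-63.0, -11.0, 17.0], [-55.0, -0.0, 36.0], [-51.0, 12.0, 38.0]]
[353. 196.] 733 [[52.0, -11.0, 19.0], [57.0, -1.0, 36.0], [65.0, 11.0, 38.0]]
[278. 243.] 897 [[-10.0, 25.0, 37.0], [1.0, 29.0, 53.0], [12.0, 39.0, 55.0]]
[180. 329.] 572 [[-24.0, -4.0, 180.0], [-23.0, -0.0, 190.0], [-23.0, 9.0, 194.0]]
[378. 330.] 510 [[25.0, -5.0, 182.0], [25.0, -0.0, 191.0], [26.0, 9.0, 195.0]]
[344. 387.] 3026 [[-25.0, 8.0, 197.0], [21.0, 9.0, 200.0], [46.0, 9.0, 202.0]]
max green z near side [0.09393534 0.09818741]
```

```bash
python3 -m jog '[[[0.5,0,0],[0,5.5,15],0],[[0,0,0],[0,5.5,28],0],[[0,0,0],[0,5.5,38],0],[[0,0,0],[0,5.5,38],0]]'
python3 -m jog '[[[0,0,0],[0,0,0],1],[[0,0,0],[0,0,0],1],[[0,0,0],[0,0,0],1],[[0,0,0],[0,0,0],1],[[0,0,0],[0,0,0],1]]'
python3 - <<'E'
import numpy as np
t=np.radians(np.linspace(7,91.5,16));v=-66*np.cos(t)+16.5*np.sin(t);z=66*np.sin(t)+16.5*np.cos(t)
for i in range(0,15,5): print([[float(round(v[j]-v[i],1)),-float(round(z[j]-z[i],1))] for j in range(i+1,i+6)])
t=np.radians(np.linspace(0,91.5,16));v=-75*np.cos(t)+16.5*np.sin(t);z=75*np.sin(t)+16.5*np.cos(t)
for i in range(0,15,5): print("end",[[float(round(v[j]-v[i],1)),-float(round(z[j]-z[i],1))] for j in range(i+1,i+6)])
E
```

```text
time: 9.6
tool_pos: [0.5474, -0.2789, 0.0166]
ee_rot: [-3.14, -0.001, 1.505]
wrist_force: [-0.5, 0.2, 0.0]
width: 0.0469
time: 10.1
tool_pos: [0.5484, -0.2789, 0.0185]
ee_rot: [3.14, -0.001, 1.505]
wrist_force: [-0.5, 2.0, 1.4]
width: 0.0234
[[2.7, -6.1], [6.0, -11.9], [9.8, -17.4], [14.2, -22.5], [19.0, -27.1]]
[[5.3, -4.1], [10.9, -7.7], [16.9, -10.7], [23.1, -13.1], [29.6, -14.9]]
[[6.6, -1.1], [13.3, -1.6], [19.9, -1.5], [26.6, -0.6], [33.1, 0.8]]
end [[2.2, -7.9], [5.2, -15.5], [9.0, -22.7], [13.5, -29.5], [18.8, -35.8]]
end [[5.9, -5.7], [12.3, -10.7], [19.3, -15.0], [26.6, -18.6], [34.3, -21.3]]
end [[7.9, -1.9], [16.0, -3.0], [24.2, -3.2], [32.4, -2.5], [40.4, -0.9]]
```

```bash
python3 -m jog '[[[0,0,0],[0,2.7,-6.1],1],[[0,0,0],[0,6,-11.9],1],[[0,0,0],[0,9.8,-17.4],1],[[0,0,0],[0,14.2,-22.5],1],[[0,0,0],[0,19,-27.1],1]]'
python3 -m jog '[[[0,0,0],[0,5.3,-4.1],1],[[0,0,0],[0,10.9,-7.7],1],[[0,0,0],[0,16.9,-10.7],1],[[0,0,0],[0,23.1,-13.1],1],[[0,0,0],[0,29.6,-14.9],1]]'
python3 -m jog '[[[0,0,0],[0,6.6,-1.1],1],[[0,0,0],[0,13.3,-1.6],1],[[0,0,0],[0,19.9,-1.5],1],[[0,0,0],[0,26.6,-0.6],1],[[0,0,0],[0,32,0],1]]'
python3 -m jog '[[[0,0,0],[0,0,0],1],[[0,0,0],[0,0,0],1]]'
python3 -m jog '[[[0,0,0],[0,0,0],0],[[0,0,0],[0,0,0],0],[[0,0,0],[0,0,0],0],[[0,0,0],[0,0,0],0]]'
python3 -m jog '[[[0,0,0],[0,0,-20],0],[[0,0,0],[0,0,-60],0],[[0,0,0],[0,0,-110],0],[[0,0,0],[0,0,-150],0],[[0,0,0],[0,-49,-150],0]]'
python3 -m jog '[[[0,0,0],[0,-40,0],0],[[0,0,0],[0,-65,0],0],[[0,0,0],[0,-65,0],0],[[0,0,0],[0,-65,0],0]]'
cat > see.py <<'E'
from h import *
import sys
C=np.array([.5133,-.2771])
def crate(name,full=False):
    c=cam("wrist");p,d=eyes.snapshot("wrist");P=pts("wrist",d,c)
    cv2.imwrite(f"pics/{name}.png",cv2.resize(p[:,:,::-1],(800,600)))
    hsv=cv2.cvtColor(p,cv2.COLOR_RGB2HSV);y=cv2.inRange(hsv,(20,120,50),(36,255,255))
    u=np.array([.0663,.9978]);v=np.array([.9978,-.0663])
    n,l,s,ce=cv2.connectedComponentsWithStats(y)
    for i in range(1,n):
        if s[i,4]>50:
            q=P[l==i];q=np.c_[(q[:,:2]-C)@u,(q[:,:2]-C)@v,q[:,2]]
            if np.median(q[:,2])<.15: print(ce[i].round(),s[i,4],(np.percentile(q,[3,50,97],axis=0)*1e3).round().tolist())
crate(sys.argv[1]);print(pose()[0])
E
python3 see.py w3
```

```text
time: 10.6
tool_pos: [0.5664, -0.28, 0.0443]
ee_rot: [-3.139, -0.001, 1.505]
wrist_force: [0.5, 1.2, -7.8]
width: 0.0235
time: 11.1
tool_pos: [0.5964, -0.282, 0.0599]
ee_rot: [-3.14, -0.001, 1.505]
wrist_force: [-2.4, 3.3, -6.3]
width: 0.0238
time: 11.6
tool_pos: [0.6288, -0.2842, 0.0607]
ee_rot: [-3.141, -0.0, 1.505]
wrist_force: [-4.2, 3.8, -2.7]
width: 0.0232
time: 11.8
tool_pos: [0.6296, -0.2842, 0.0606]
ee_rot: [3.139, -0.0, 1.505]
wrist_force: [-0.7, 4.4, -3.2]
width: 0.0231
time: 12.2
tool_pos: [0.6291, -0.2855, 0.0611]
ee_rot: [3.139, 0.002, 1.505]
wrist_force: [-0.3, 0.1, -0.6]
width: 0.0466
time: 12.7
tool_pos: [0.5875, -0.2848, 0.2176]
ee_rot: [3.125, 0.008, 1.507]
wrist_force: [-1.0, -0.5, 0.8]
width: 0.0471
time: 13.1
tool_pos: [0.515, -0.2774, 0.2106]
ee_rot: [3.139, 0.001, 1.504]
wrist_force: [0.7, -0.4, 0.5]
width: 0.0472
[280. 100.] 516 [[-10.0, -111.0, 93.0], [1.0, -101.0, 95.0], [12.0, -91.0, 96.0]]
[235. 188.] 238 [[-63.0, -11.0, 15.0], [-56.0, -1.0, 36.0], [-51.0, 17.0, 38.0]]
[325. 188.] 233 [[52.0, -11.0, 15.0], [58.0, -1.0, 36.0], [68.0, 16.0, 38.0]]
[280. 285.] 298 [[-11.0, 95.0, 93.0], [1.0, 103.0, 94.0], [12.0, 112.0, 96.0]]
[ 0.51541534 -0.27733436  0.21013534]
```

View pics/w3.png

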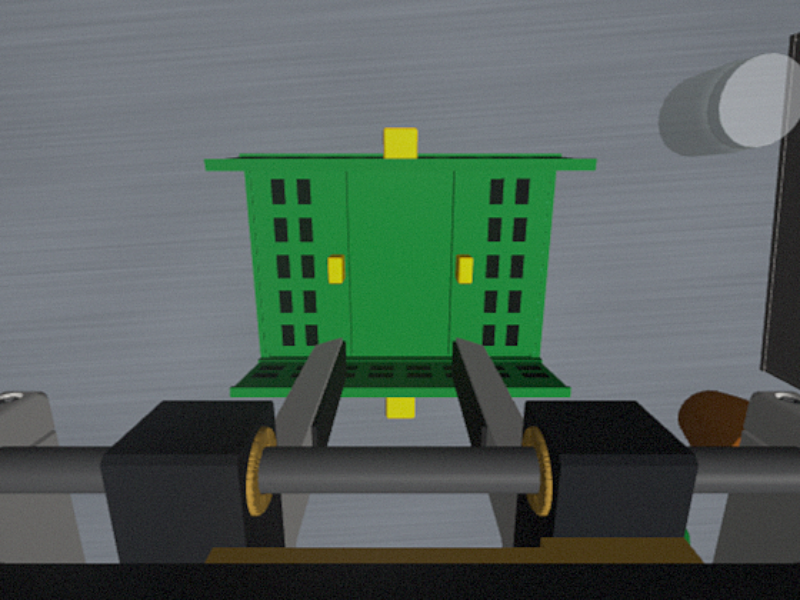

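Both long sides now stand upright: the tabs point outwards at (400,143) and (400,407), with level tops at 94 mm. The end tabs are at (335,269) and (465,269). I turn the tool 90° for the ends.

```bash
python3 -m jog '[[[0,0,8.5],[0,0,0],0],[[0,0,17],[0,0,0],0],[[0,0,25.5],[0,0,0],0],[[0,0,34],[0,0,0],0],[[0,0,42.5],[0,0,0],0]]'
python3 -m jog '[[[0,0,8.5],[0,0,0],0],[[0,0,17],[0,0,0],0],[[0,0,25.5],[0,0,0],0],[[0,0,34],[0,0,0],0],[[0,0,42.5],[0,0,0],0]]'
python3 -m jog '[[[0,0,5],[0,0,0],0],[[0,0,5],[0,0,0],0],[[0,0,5],[0,0,0],0]]'
python3 -m jog '[[[0,0,0],[-2,-40,0],0],[[0,0,0],[-2,-58,30],0],[[0,0,0],[-2,-58,80],0],[[0,0,0],[-2,-58,130],0],[[0,0,0],[-2,-58,160],0]]'
python3 -m jog '[[[0,0,0],[0,0,0],0],[[0,0,0],[0,0,0],0]]'
python3 -c "
from h import *
go([.5166,-.2192,-.0045],np.radians(-3.8))"
```

```text
time: 13.65
tool_pos: [0.516, -0.2771, 0.2091]
ee_rot: [-3.141, -0.0, 0.758]
wrist_force: [0.5, -0.5, 0.2]
width: 0.0469
time: 14.15
tool_pos: [0.5161, -0.2771, 0.2091]
ee_rot: [-3.141, 0.0, 0.016]
wrist_force: [-0.6, 0.2, 0.5]
width: 0.0472
time: 14.45
tool_pos: [0.5155, -0.2771, 0.2093]
ee_rot: [-3.141, 0.0, -0.063]
wrist_force: [-0.3, 0.2, 0.5]
width: 0.0473
time: 14.95
tool_pos: [0.5147, -0.2175, 0.0454]
ee_rot: [-3.139, 0.005, -0.063]
wrist_force: [0.2, -0.1, -0.8]
width: 0.0466
time: 15.15
tool_pos: [0.5169, -0.2192, 0.0502]
ee_rot: [-3.141, -0.0, -0.065]
wrist_force: [0.3, 0.2, 0.3]
width: 0.0467
turn [-0.  -0.   0.1] shift [-0.3  0.1 54.7]
```

```bash
python3 -m jog '[[[0,0,0],[0,0,20],0],[[0,0,0],[0,0,40],0],[[0,0,0],[0,0,54],0],[[0,0,0],[0,0,54],0],[[0,0,0],[0,0,54],0]]'
python3 -m jog '[[[0,0,0],[0,0,0],1],[[0,0,0],[0,0,0],1],[[0,0,0],[0,0,0],1],[[0,0,0],[0,0,0],1],[[0,0,0],[0,0,0],1]]'
```

```text
time: 15.65
tool_pos: [0.5176, -0.2196, -0.0026]
ee_rot: [3.141, -0.002, -0.066]
wrist_force: [0.4, -0.1, -0.4]
width: 0.0468
time: 16.15
tool_pos: [0.5179, -0.2194, -0.0034]
ee_rot: [3.141, -0.003, -0.066]
wrist_force: [4.2, -0.7, 1.0]
width: 0.0238
```

```bash
python3 -m jog '[[[0,0,0],[0,-2.2,-7.9],1],[[0,0,0],[0,-5.2,-15.5],1],[[0,0,0],[0,-9,-22.7],1],[[0,0,0],[0,-13.5,-29.5],1],[[0,0,0],[0,-18.8,-35.8],1]]'
python3 -m jog '[[[0,0,0],[0,-5.9,-5.7],1],[[0,0,0],[0,-12.3,-10.7],1],[[0,0,0],[0,-19.3,-15],1],[[0,0,0],[0,-26.6,-18.6],1],[[0,0,0],[0,-34.3,-21.3],1]]'
python3 -m jog '[[[0,0,0],[0,-7.9,-1.9],1],[[0,0,0],[0,-16,-3],1],[[0,0,0],[0,-24.2,-3.2],1],[[0,0,0],[0,-32.4,-2.5],1],[[0,0,0],[0,-40.4,-0.9],1]]'
python3 -m jog '[[[0,0,0],[0,0,0],1],[[0,0,0],[0,0,0],1]]'
python3 -m jog '[[[0,0,0],[0,0,0],0],[[0,0,0],[0,0,0],0],[[0,0,0],[0,0,0],0],[[0,0,0],[0,0,0],0]]'
python3 -m jog '[[[0,0,0],[0,0,-20],0],[[0,0,0],[0,0,-60],0],[[0,0,0],[0,0,-110],0],[[0,0,0],[0,0,-130],0],[[0,0,0],[0,49,-130],0]]'
python3 -m jog '[[[0,0,0],[0,50,0],0],[[0,0,0],[0,100,0],0],[[0,0,0],[0,150,0],0],[[0,0,0],[0,158,30],0],[[0,0,0],[0,158,30],0]]'
python3 see.py w4
python3 -c "
from h import *
go([.5089,-.3354,-.0045],np.radians(-3.8))"
```

```text
time: 16.65
tool_pos: [0.519, -0.2006, 0.0311]
ee_rot: [3.141, -0.003, -0.066]
wrist_force: [6.6, -1.9, -7.0]
width: 0.0235
time: 17.15
tool_pos: [0.5212, -0.1685, 0.0525]
ee_rot: [3.137, -0.003, -0.066]
wrist_force: [6.7, -6.3, -6.3]
width: 0.0237
time: 17.65
tool_pos: [0.524, -0.129, 0.0563]
ee_rot: [3.135, -0.004, -0.067]
wrist_force: [-0.2, -4.2, 7.3]
width: 0.0231
time: 17.85
tool_pos: [0.524, -0.1274, 0.0561]
ee_rot: [3.138, -0.004, -0.066]
wrist_force: [1.4, -1.9, 5.6]
width: 0.0232
time: 18.25
tool_pos: [0.5219, -0.1254, 0.053]
ee_rot: [-3.141, 0.002, -0.066]
wrist_force: [1.0, 0.6, -0.9]
width: 0.0467
time: 18.75
tool_pos: [0.5225, -0.1716, 0.1895]
ee_rot: [3.141, -0.01, -0.058]
wrist_force: [0.1, -0.3, -0.6]
width: 0.0472
time: 19.25
tool_pos: [0.5061, -0.3326, 0.1484]
ee_rot: [-3.136, 0.008, -0.069]
wrist_force: [0.6, 1.0, -1.1]
width: 0.047
[410. 151.] 664 [[-10.0, 97.0, 92.0], [1.0, 106.0, 94.0], [13.0, 115.0, 96.0]]
[160. 152.] 655 [[-11.0, -112.0, 93.0], [1.0, -104.0, 94.0], [12.0, -95.0, 96.0]]
[284. 202.] 319 [[-62.0, -10.0, 15.0], [-55.0, 1.0, 36.0], [-50.0, 13.0, 38.0]]
[ 0.50718418 -0.33157273  0.1505129 ]
turn [-0.3  0.3 -0.1] shift [  2.9   4.4 155. ]
```

```bash
python3 -m jog '[[[0,0,0],[2,2,50],0],[[0,0,0],[2,2,100],0],[[0,0,0],[2,2,100],0],[[0,0,0],[2,2,100],0],[[0,0,0],[2,2,100],0]]'
python3 -c "
from h import *
go([.5095,-.3340,-.0045],np.radians(-3.8))"
```

```text
time: 19.8
tool_pos: [0.5134, -0.3354, 0.0584]
ee_rot: [3.138, -0.006, -0.065]
wrist_force: [0.1, -0.3, 0.6]
width: 0.0469
turn [ 0.2 -0.3  0.1] shift [-4.4 -1.4 62.9]
```

```bash
python3 -m jog '[[[0,0,0],[-4,-1.5,20],0],[[0,0,0],[-4,-1.5,40],0],[[0,0,0],[-4,-1.5,62],0],[[0,0,0],[-4,-1.5,62],0],[[0,0,0],[-4,-1.5,62],0]]'
python3 -m jog '[[[0,0,0],[0,0,0],1],[[0,0,0],[0,0,0],1],[[0,0,0],[0,0,0],1],[[0,0,0],[0,0,0],1],[[0,0,0],[0,0,0],1]]'
```

```text
time: 20.3
tool_pos: [0.5087, -0.3338, -0.0051]
ee_rot: [3.139, -0.004, -0.066]
wrist_force: [0.8, -0.2, 0.3]
width: 0.0467
time: 20.8
tool_pos: [0.5104, -0.3336, -0.0064]
ee_rot: [3.139, -0.008, -0.066]
wrist_force: [5.7, -0.4, -0.0]
width: 0.0235
```

```bash
python3 -m jog '[[[0,0,0],[0,2.2,-7.9],1],[[0,0,0],[0,5.2,-15.5],1],[[0,0,0],[0,9,-22.7],1],[[0,0,0],[0,13.5,-29.5],1],[[0,0,0],[0,18.8,-35.8],1]]'
python3 -m jog '[[[0,0,0],[0,5.9,-5.7],1],[[0,0,0],[0,12.3,-10.7],1],[[0,0,0],[0,19.3,-15],1],[[0,0,0],[0,26.6,-18.6],1],[[0,0,0],[0,34.3,-21.3],1]]'
python3 -m jog '[[[0,0,0],[0,7.9,-1.9],1],[[0,0,0],[0,16,-3],1],[[0,0,0],[0,24.2,-3.2],1],[[0,0,0],[0,32.4,-2.5],1],[[0,0,0],[0,40.4,-0.9],1]]'
python3 -m jog '[[[0,0,0],[0,0,0],1],[[0,0,0],[0,0,0],1]]'
python3 -m jog '[[[0,0,0],[0,0,0],0],[[0,0,0],[0,0,0],0],[[0,0,0],[0,0,0],0],[[0,0,0],[0,0,0],0]]'
python3 -m jog '[[[0,0,0],[0,0,-30],0],[[0,0,0],[0,0,-80],0],[[0,0,0],[0,0,-130],0],[[0,0,0],[0,0,-180],0],[[0,0,0],[0,0,-230],0]]'
python3 -m jog '[[[0,0,0],[0,-50,0],0],[[0,0,0],[0,-100,0],0],[[0,0,0],[0,-140,0],0],[[0,0,0],[0,-140,0],0],[[0,0,0],[0,-140,0],0]]'
python3 see.py w5
```

```text
time: 21.3
tool_pos: [0.5092, -0.3503, 0.0274]
ee_rot: [-3.139, -0.007, -0.065]
wrist_force: [8.5, 0.9, -6.3]
width: 0.0234
time: 21.8
tool_pos: [0.5071, -0.3831, 0.0493]
ee_rot: [-3.137, -0.007, -0.064]
wrist_force: [7.1, 4.3, -0.5]
width: 0.0235
time: 22.3
tool_pos: [0.5044, -0.4252, 0.053]
ee_rot: [-3.141, -0.008, -0.064]
wrist_force: [4.6, 4.1, 7.0]
width: 0.0234
time: 22.5
tool_pos: [0.5043, -0.4268, 0.0528]
ee_rot: [3.139, -0.008, -0.065]
wrist_force: [5.1, -0.4, 4.5]
width: 0.0232
time: 22.9
tool_pos: [0.5001, -0.4257, 0.049]
ee_rot: [-3.141, 0.001, -0.066]
wrist_force: [0.1, 0.5, -0.2]
width: 0.0469
time: 23.4
tool_pos: [0.5002, -0.4257, 0.2815]
ee_rot: [-3.141, 0.001, -0.066]
wrist_force: [0.1, 0.7, 0.5]
width: 0.0468
time: 23.9
tool_pos: [0.5099, -0.2858, 0.2799]
ee_rot: [3.141, 0.0, -0.065]
wrist_force: [0.2, 0.2, -0.4]
width: 0.0471
[282.  69.] 376 [[125.0, -10.0, 8.0], [135.0, 1.0, 95.0], [144.0, 16.0, 97.0]]
[201. 180.] 274 [[-10.0, -113.0, 93.0], [2.0, -104.0, 94.0], [12.0, -94.0, 97.0]]
[362. 181.] 284 [[-11.0, 97.0, 1.0], [1.0, 106.0, 94.0], [13.0, 122.0, 96.0]]
[281. 277.] 199 [[-144.0, -9.0, 93.0], [-136.0, 1.0, 95.0], [-128.0, 12.0, 97.0]]
[ 0.50978436 -0.28667397  0.27949734]
```

View pics/w5.png

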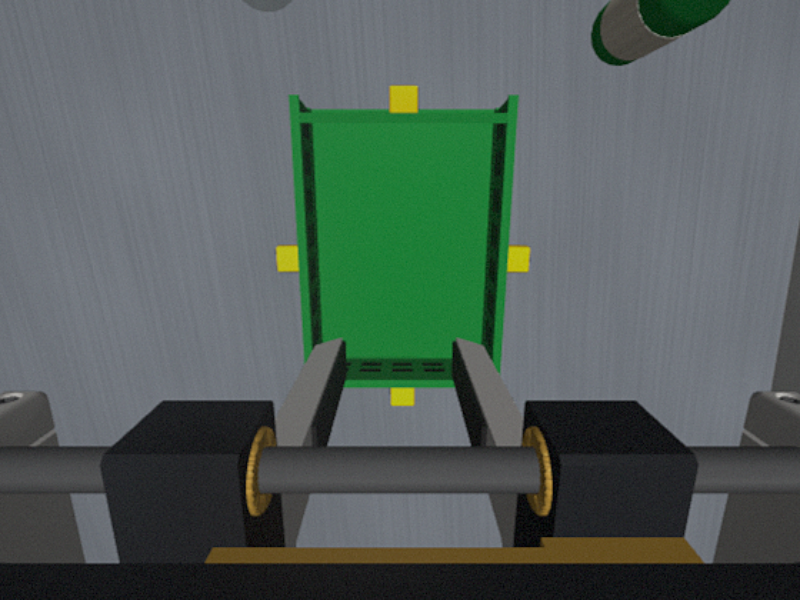

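All four walls are up (tabs at (404,99), (402,397), (288,259) and (518,259)). The ends read about 5° short of upright, because their tab separation is 271 mm where I expect about 285. I push both gently outwards from inside with shut fingers.

```bash
python3 -m jog '[[[0,0,0],[4,-50,0],1],[[0,0,0],[4,-100,40],1],[[0,0,0],[4,-110,90],1],[[0,0,0],[4,-110,140],1],[[0,0,0],[4,-110,190],1]]'
python3 -m jog '[[[0,0,0],[0,0,53],1],[[0,0,0],[0,0,53],1],[[0,0,0],[0,0,53],1],[[0,0,0],[0,0,53],1]]'
python3 -c "
from h import *
p=pose()[0];print(p,(p[:2]-[.514,-.2771])@[.0663,.9978],(p[:2]-[.514,-.2771])@[.9978,-.0663])"
python3 -m jog '[[[0,0,0],[0,-6,0],1],[[0,0,0],[0,-12,0],1],[[0,0,0],[0,-12,0],1]]'
python3 -m jog '[[[0,0,0],[0,-5,0],1],[[0,0,0],[0,-10,0],1],[[0,0,0],[0,-10,0],1]]'
```

```text
time: 24.45
tool_pos: [0.5212, -0.1777, 0.0998]
ee_rot: [3.141, -0.001, -0.066]
wrist_force: [0.7, -0.3, -0.2]
width: 0.0105
time: 24.85
tool_pos: [0.5235, -0.1788, 0.052]
ee_rot: [3.14, -0.005, -0.067]
wrist_force: [0.2, -0.6, 0.5]
width: 0.0006
[ 0.52353536 -0.17879329  0.05200917] 0.0987226289047717 0.0029966487785942726
time: 25.15
tool_pos: [0.5237, -0.1652, 0.0511]
ee_rot: [3.14, -0.005, -0.065]
wrist_force: [0.4, -1.8, 1.6]
width: 0.0005
time: 25.45
tool_pos: [0.5232, -0.156, 0.0496]
ee_rot: [3.138, -0.002, -0.065]
wrist_force: [0.6, -5.5, 3.2]
width: 0.0005
```

```bash
python3 -m jog '[[[0,0,0],[0,-2,0],1],[[0,0,0],[0,-2,0],1],[[0,0,0],[0,-2,0],1]]'
python3 -m jog '[[[0,0,0],[0,-2,0],1],[[0,0,0],[0,-2,0],1],[[0,0,0],[0,-2,0],1]]'
python3 -m jog '[[[0,0,0],[0,-2,0],1],[[0,0,0],[0,-2,0],1],[[0,0,0],[0,-2,0],1]]'
python3 -c "
from h import *
p=pose()[0];print(p,(p[:2]-[.514,-.2771])@[.0663,.9978],(p[:2]-[.514,-.2771])@[.9978,-.0663])"
```

```text
time: 25.75
tool_pos: [0.5232, -0.1559, 0.0496]
ee_rot: [3.135, -0.002, -0.066]
wrist_force: [-0.5, -10.0, 3.5]
width: 0.0003
time: 26.05
tool_pos: [0.5232, -0.156, 0.0497]
ee_rot: [3.132, -0.002, -0.067]
wrist_force: [-0.7, -12.2, 1.9]
width: 0.0008
time: 26.35
tool_pos: [0.5232, -0.156, 0.0497]
ee_rot: [3.128, -0.002, -0.068]
wrist_force: [0.8, -16.8, 0.8]
width: 0.0006
[ 0.52322074 -0.1560055   0.04969815] 0.12143942625491953 0.0011718891820345547
```

That end is firmly at its stop: the position is stuck while the force rises. Now the other end.

```bash
python3 -m jog '[[[0,0,0],[0,40,0],1],[[0,0,0],[0,90,0],1],[[0,0,0],[0,140,0],1],[[0,0,0],[0,190,0],1],[[0,0,0],[0,228,0],1]]'
python3 -m jog '[[[0,0,0],[0,6,0],1],[[0,0,0],[0,12,0],1],[[0,0,0],[0,12,0],1]]'
python3 -m jog '[[[0,0,0],[0,5,0],1],[[0,0,0],[0,8,0],1],[[0,0,0],[0,8,0],1]]'
python3 -c "
from h import *
p=pose()[0];print(p,(p[:2]-[.514,-.2771])@[.0663,.9978],(p[:2]-[.514,-.2771])@[.9978,-.0663])"
```

```text
time: 26.85
tool_pos: [0.5073, -0.3778, 0.0478]
ee_rot: [-3.14, 0.001, -0.067]
wrist_force: [0.8, -0.0, 0.4]
width: 0.0004
time: 27.15
tool_pos: [0.5073, -0.3871, 0.048]
ee_rot: [-3.14, 0.001, -0.065]
wrist_force: [0.6, -0.7, -0.9]
width: 0.0004
time: 27.45
tool_pos: [0.5071, -0.3955, 0.0488]
ee_rot: [-3.141, -0.0, -0.065]
wrist_force: [0.3, 1.4, 1.4]
width: 0.0003
[ 0.50706097 -0.39548764  0.0488241 ] -0.11858724525789362 0.0009253374261556984
```

```bash
python3 -m jog '[[[0,0,0],[0,3,0],1],[[0,0,0],[0,3,0],1],[[0,0,0],[0,3,0],1]]'
python3 -m jog '[[[0,0,0],[0,3,0],1],[[0,0,0],[0,3,0],1],[[0,0,0],[0,3,0],1]]'
python3 -m jog '[[[0,0,0],[0,3,0],1],[[0,0,0],[0,3,0],1],[[0,0,0],[0,3,0],1]]'
```

```text
time: 27.75
tool_pos: [0.507, -0.3974, 0.0489]
ee_rot: [-3.138, -0.0, -0.065]
wrist_force: [-0.7, 5.0, 3.2]
width: 0.0006
time: 28.05
tool_pos: [0.507, -0.3973, 0.0489]
ee_rot: [-3.133, 0.001, -0.064]
wrist_force: [-0.0, 12.0, 4.7]
width: 0.0007
time: 28.35
tool_pos: [0.5069, -0.3973, 0.049]
ee_rot: [-3.127, 0.002, -0.063]
wrist_force: [-1.6, 18.7, 8.2]
width: 0.0004
```

Both ends are at their stops. I do the same quick push on the two long sides.

```bash
python3 -m jog '[[[0,0,0],[0,-40,0],1],[[0,0,0],[0,-90,0],1],[[0,0,0],[-30,-128,0],1],[[0,0,0],[-70,-128,0],1],[[0,0,0],[-72,-128,0],1]]'
python3 -m jog '[[[0,0,0],[-3,0,0],1],[[0,0,0],[-6,0,0],1],[[0,0,0],[-6,0,0],1]]'
python3 -m jog '[[[0,0,0],[-3,0,0],1],[[0,0,0],[-4,0,0],1],[[0,0,0],[-4,0,0],1]]'
python3 -m jog '[[[0,0,0],[-3,0,0],1],[[0,0,0],[-4,0,0],1],[[0,0,0],[-4,0,0],1]]'
python3 -c "
from h import *
p=pose()[0];print(p,(p[:2]-[.514,-.2771])@[.0663,.9978],(p[:2]-[.514,-.2771])@[.9978,-.0663])"
```

```text
time: 28.85
tool_pos: [0.4394, -0.2712, 0.0479]
ee_rot: [3.142, 0.003, -0.065]
wrist_force: [-0.4, -0.5, -0.2]
width: 0.0006
time: 29.15
tool_pos: [0.4376, -0.2737, 0.0491]
ee_rot: [3.141, -0.001, -0.066]
wrist_force: [0.2, 0.2, -0.9]
width: 0.0001
time: 29.45
tool_pos: [0.4341, -0.2733, 0.0492]
ee_rot: [3.14, -0.003, -0.066]
wrist_force: [4.2, -3.0, 0.2]
width: 0.0008
time: 29.75
tool_pos: [0.4342, -0.2734, 0.0494]
ee_rot: [3.139, -0.012, -0.066]
wrist_force: [14.4, -2.9, -7.2]
width: 0.0005
[ 0.43424806 -0.2733727   0.04940096] -0.0015684578796644785 -0.07982360107566568
```

```bash
python3 -m jog '[[[0,0,0],[40,0,0],1],[[0,0,0],[90,0,0],1],[[0,0,0],[140,0,0],1],[[0,0,0],[156,0,0],1],[[0,0,0],[160,0,0],1]]'
python3 -m jog '[[[0,0,0],[3,0,0],1],[[0,0,0],[5,0,0],1],[[0,0,0],[5,0,0],1]]'
python3 -m jog '[[[0,0,0],[3,0,0],1],[[0,0,0],[4,0,0],1],[[0,0,0],[4,0,0],1]]'
python3 -c "
from h import *
p=pose()[0];print(p,(p[:2]-[.514,-.2771])@[.0663,.9978],(p[:2]-[.514,-.2771])@[.9978,-.0663])"
```

```text
time: 30.25
tool_pos: [0.5891, -0.2818, 0.0469]
ee_rot: [-3.14, 0.003, -0.064]
wrist_force: [-0.9, -0.6, 0.6]
width: 0.0
time: 30.55
tool_pos: [0.5918, -0.2827, 0.0483]
ee_rot: [-3.141, 0.002, -0.066]
wrist_force: [-2.5, 0.8, -1.0]
width: 0.0005
time: 30.85
tool_pos: [0.5938, -0.283, 0.0487]
ee_rot: [-3.141, 0.007, -0.067]
wrist_force: [-8.2, 1.2, 1.8]
width: 0.0002
[ 0.59375287 -0.28299248  0.04865416] -0.000591899397620917 0.07996808585095447
```

All walls hit their stops, and the symmetric contacts give crate centre (.514,-.2766). Now over to the tray.

```bash
python3 -m jog '[[[0,0,0],[-20,0,-50],-0.2],[[0,0,0],[-40,0,-100],-0.2],[[0,0,0],[-60,0,-150],-0.2],[[0,0,0],[-80,0,-200],-0.2],[[0,0,0],[-100,0,-250],-0.2]]'
python3 -m jog '[[[0,0,0],[0,-10,-45],-0.2],[[0,0,0],[0,-55,-63],-0.2],[[0,0,0],[0,-105,-63],-0.2],[[0,0,0],[0,-155,-63],-0.2],[[0,0,0],[0,-205,-63],-0.2]]'
python3 -m jog '[[[0,0,0],[0,-50,0],-0.2],[[0,0,0],[0,-100,0],-0.2],[[0,0,0],[0,-150,0],-0.2],[[0,0,0],[0,-200,0],-0.2],[[0,0,0],[0,-250,0],-0.2]]'
python3 -m jog '[[[0,0,0],[-30,-20,0],-0.2],[[0,0,0],[-30,-20,0],-0.2],[[0,0,0],[-30,-20,0],-0.2]]'
cat > tray.py <<'E'
from h import *
import sys
def run(name):
    c=cam("wrist");p,d=eyes.snapshot("wrist");P=pts("wrist",d,c);np.savez(f"pics/{name}.npz",p=p,d=d,K=c[0],T=c[1])
    hsv=cv2.cvtColor(p,cv2.COLOR_RGB2HSV)
    w=cv2.inRange(hsv,(7,70,60),(22,230,255));w=cv2.morphologyEx(w,cv2.MORPH_OPEN,np.ones((3,3)))
    w[(P[...,2]>.07)|(P[...,2]<-.01)]=0
    n,l,s,ce=cv2.connectedComponentsWithStats(w)
    big=p[:,:,::-1].copy()
    for i in range(1,n):
        if s[i,4]>150:
            q=P[l==i];print("blob",ce[i].round(),s[i,4],"z",np.percentile(q[:,2],[5,50,95]).round(3))
            ct=cv2.findContours((l==i).astype(np.uint8),0,2)[0];cv2.drawContours(big,ct,-1,(255,0,255),1)
    cv2.imwrite(f"pics/{name}.png",cv2.resize(p[:,:,::-1],(800,600)));print(pose()[0])
run(sys.argv[1])
E
python3 tray.py t1
```

```text
time: 31.35
tool_pos: [0.5039, -0.2771, 0.2839]
ee_rot: [3.14, -0.003, -0.066]
wrist_force: [0.9, -1.0, -0.0]
width: 0.037
time: 31.85
tool_pos: [0.5182, -0.0711, 0.3453]
ee_rot: [3.141, -0.004, -0.067]
wrist_force: [0.7, 0.8, -0.4]
width: 0.0564
time: 32.35
tool_pos: [0.5345, 0.1788, 0.3452]
ee_rot: [-3.14, -0.004, -0.066]
wrist_force: [0.6, -0.6, -0.2]
width: 0.0563
time: 32.65
tool_pos: [0.506, 0.1991, 0.3451]
ee_rot: [-3.141, -0.003, -0.065]
wrist_force: [1.1, -0.6, -0.5]
width: 0.0563
blob [286. 163.] 4410 z [0.015 0.027 0.031]
blob [ 73. 163.] 225 z [0.011 0.012 0.014]
blob [425. 184.] 194 z [0.01  0.011 0.013]
blob [384. 246.] 273 z [0.03  0.052 0.068]
[0.50633831 0.19838864 0.34487083]
```

View pics/t1.png

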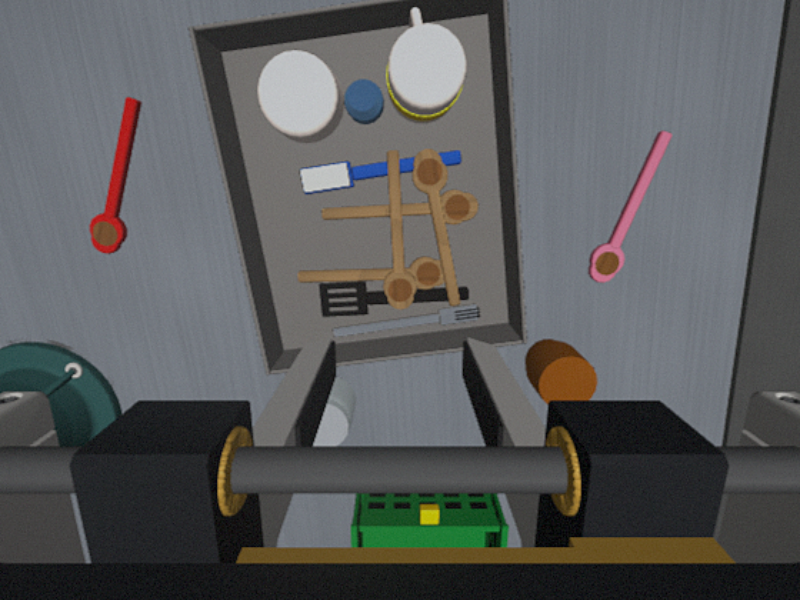

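The wrist view over the tray shows four wooden spoons. Upper A runs from handle end (393,152) to head (400,290). Upper B runs from head (430,170) to handle end (454,303). Lower C runs from (322,213) to head (458,206). Lower D runs from (300,277) to head (428,272). I start with A, gripped between C and D.

Run:
```python
from h import *
f=np.load("pics/t1.npz");m=(f["K"],f["T"]);P=pts("wrist",f["d"],m);hsv=cv2.cvtColor(f["p"],cv2.COLOR_RGB2HSV)
print("tray floor z",np.median(P[240//10*7:180,200:215,2]))
S={"A":([393,152],[400,303],.025),"B":([455,303],[428,152],.025),"C":([322,213],[478,205],.011),"D":([299,277],[441,271],.011)}
for k,(a,b,z) in S.items():
    q=onplane("wrist",np.array([a,b])*.7,z,m);L=q[1]-q[0];y=np.arctan2(L[1],L[0]);print(k,q.round(4).tolist(),"len",np.linalg.norm(L).round(3),"dir",np.degrees(y).round(1),"origin",(q[0]+L*100/190).round(4))
q=onplane("wrist",np.array([[397,241]])*.7,.025,m)[0];print("grasp A",q)
for r in (100,120,135,160,170,180): print(r,P[r,int(279)],)
```

```text
tray floor z 0.005191734191002519
A [[0.508, 0.3109, 0.025], [0.5048, 0.131, 0.025]] len 0.18 dir -91.0 origin [0.5063 0.2162 0.025 ]
B [[0.5736, 0.1266, 0.025], [0.5482, 0.3083, 0.025]] len 0.183 dir 98.0 origin [0.5602 0.2222 0.025 ]
C [[0.4168, 0.2469, 0.011], [0.607, 0.2443, 0.011]] len 0.19 dir -0.8 origin [0.5169 0.2456 0.011 ]
D [[0.3791, 0.1695, 0.011], [0.5589, 0.1657, 0.011]] len 0.18 dir -1.2 origin [0.4737 0.1675 0.011 ]
grasp A [0.50602868 0.20875104 0.025     ]
100 [0.51521959 0.32206218 0.00588645]
120 [0.51309905 0.28932914 0.01736457]
135 [0.51151952 0.26504787 0.02844218]
160 [0.50888815 0.22390032 0.02938496]
170 [0.5078044  0.20693246 0.02924601]
180 [0.50670816 0.18980267 0.02994811]
```

```bash
python3 -m jog '[[[0,0,0],[0,-9,50],0.15],[[0,0,0],[0,-9,100],0.15],[[0,0,0],[0,-9,150],0.15],[[0,0,0],[0,-9,200],0.15],[[0,0,0],[0,-9,250],0.15]]'
python3 -m jog '[[[0,0,-2.8],[0,0,30],0.15],[[0,0,-2.8],[0,0,40],0.15],[[0,0,-2.8],[0,0,40],0.15],[[0,0,-2.8],[0,0,40],0.15]]'
python3 -c "
from h import *
go([.5070,.207,-.011],np.radians(-1))"
```

```text
time: 33.2
tool_pos: [0.5076, 0.2061, 0.0932]
ee_rot: [-3.141, -0.002, -0.069]
wrist_force: [1.2, 0.2, 0.1]
width: 0.0402
time: 33.6
tool_pos: [0.5087, 0.2077, 0.057]
ee_rot: [-3.14, -0.004, -0.019]
wrist_force: [0.3, 0.4, 0.4]
width: 0.0401
turn [-0.1 -0.2 -0.1] shift [-1.9  0.8 68. ]
```

```bash
python3 -m jog '[[[0,0,0],[-2,0,25],0.15],[[0,0,0],[-2,0,45],0.15],[[0,0,0],[-2,0,60],0.15],[[0,0,0],[-2,0,67],0.15],[[0,0,0],[-2,0,67],0.15]]'
python3 -m jog '[[[0,0,0],[0,0,0],1],[[0,0,0],[0,0,0],1],[[0,0,0],[0,0,0],1],[[0,0,0],[0,0,0],1]]'
python3 -m jog '[[[0,0,0],[0,0,0],1],[[0,0,0],[0,0,-20],1],[[0,0,0],[0,0,-40],1],[[0,0,0],[0,0,-60],1],[[0,0,0],[0,0,-60],1]]'
```

```text
time: 34.1
tool_pos: [0.5049, 0.2079, -0.0123]
ee_rot: [-3.142, -0.0, -0.017]
wrist_force: [0.0, -0.1, -0.2]
width: 0.0401
time: 34.5
tool_pos: [0.5052, 0.2081, -0.0117]
ee_rot: [-3.141, -0.001, -0.017]
wrist_force: [0.8, 0.2, 0.8]
width: 0.0137
time: 35.0
tool_pos: [0.5069, 0.2087, 0.0508]
ee_rot: [-3.139, -0.006, -0.017]
wrist_force: [0.5, -0.4, -1.2]
width: 0.0133
```

Gripped at 13.5 mm, the handle width. Carrying A to the crate slot at v=-60.

```bash
python3 -m jog '[[[0,0,0],[0,0,-40],1],[[0,0,0],[0,0,-80],1],[[0,0,0],[0,0,-120],1],[[0,0,0],[0,0,-150],1],[[0,0,0],[0,0,-150],1]]'
python3 -m jog '[[[0,0,0],[-5,45,0],1],[[0,0,0],[-9,92,0],1],[[0,0,0],[-13,140,0],1],[[0,0,0],[-18,190,0],1],[[0,0,0],[-22,239,0],1]]'
python3 -m jog '[[[0,0,0],[-5,49,0],1],[[0,0,0],[-9,98,0],1],[[0,0,0],[-13,147,0],1],[[0,0,0],[-18,195,0],1],[[0,0,0],[-22,240,0],1]]'
python3 -m jog '[[[0,0,2.8],[0,0,0],1],[[0,0,2.8],[0,0,0],1],[[0,0,2.8],[0,0,0],1]]'
python3 -c "
from h import *
go([.4541,-.2726,-.013],np.radians(-3.8))"
```

```text
time: 35.5
tool_pos: [0.507, 0.2086, 0.2021]
ee_rot: [-3.139, -0.009, -0.017]
wrist_force: [0.0, 0.4, 0.2]
width: 0.014
time: 36.0
tool_pos: [0.477, -0.0322, 0.1946]
ee_rot: [-3.141, 0.004, -0.016]
wrist_force: [0.8, -0.4, -0.5]
width: 0.0137
time: 36.5
tool_pos: [0.451, -0.2718, 0.1944]
ee_rot: [-3.139, 0.003, -0.018]
wrist_force: [0.2, -0.2, 0.2]
width: 0.0138
time: 36.8
tool_pos: [0.4519, -0.2695, 0.1954]
ee_rot: [-3.139, 0.003, -0.065]
wrist_force: [0.4, 1.0, -0.9]
width: 0.014
turn [-0.1  0.2  0.1] shift [  3.    3.4 208.4]
```

```bash
python3 -m jog '[[[0,0,0],[3,3,40],1],[[0,0,0],[3,3,80],1],[[0,0,0],[3,3,120],1],[[0,0,0],[3,3,150],1],[[0,0,0],[3,3,170],1]]'
python3 -m jog '[[[0,0,0],[0,0,15],1],[[0,0,0],[0,0,30],1],[[0,0,0],[0,0,38],1],[[0,0,0],[0,0,38],1],[[0,0,0],[0,0,38],1]]'
python3 -m jog '[[[0,0,0],[0,0,0],0.45],[[0,0,0],[0,0,0],0.45],[[0,0,0],[0,0,0],0.45],[[0,0,0],[0,0,0],0.45]]'
python3 -m jog '[[[0,0,0],[0,0,-20],0.4],[[0,0,0],[0,0,-60],0.4],[[0,0,0],[0,0,-110],0.4],[[0,0,0],[0,0,-160],0.4],[[0,0,0],[0,0,-210],0.4]]'
python3 -c "
from h import *
go([.562,.204,.24],np.radians(8))"
```

```text
time: 37.3
tool_pos: [0.4539, -0.2706, 0.0239]
ee_rot: [-3.139, 0.004, -0.062]
wrist_force: [0.3, -0.3, -0.8]
width: 0.0134
time: 37.8
tool_pos: [0.4558, -0.2731, -0.0101]
ee_rot: [3.141, -0.001, -0.065]
wrist_force: [-0.3, -0.2, -0.4]
width: 0.0135
time: 38.2
tool_pos: [0.4556, -0.2737, -0.01]
ee_rot: [3.141, -0.001, -0.066]
wrist_force: [0.1, 0.1, 0.0]
width: 0.0259
time: 38.7
tool_pos: [0.455, -0.2733, 0.2016]
ee_rot: [3.141, -0.0, -0.066]
wrist_force: [0.0, -0.6, 0.4]
width: 0.028
turn [  0.   -0.  -11.8] shift [  75.3 -483.3  -38.4]
```

```bash
python3 -m jog '[[[0,0,0],[0,0,-50],0.15],[[0,0,0],[0,0,-100],0.15],[[0,0,0],[0,0,-143],0.15],[[0,0,0],[2,-45,-143],0.15],[[0,0,0],[4,-94,-143],0.15]]'
python3 -m jog '[[[0,0,0],[2,-49,0],0.15],[[0,0,0],[4,-98,0],0.15],[[0,0,0],[6,-147,0],0.15],[[0,0,0],[8,-195,0],0.15],[[0,0,0],[10,-244,0],0.15]]'
python3 -m jog '[[[0,0,0],[4,-49,0],0.15],[[0,0,0],[6,-98,0],0.15],[[0,0,0],[6,-135,0],0.15],[[0,0,0],[6,-135,0],0.15],[[0,0,0],[6,-135,0],0.15]]'
python3 tray.py t2
```

```text
time: 39.2
tool_pos: [0.4661, -0.1805, 0.3444]
ee_rot: [3.14, -0.004, -0.07]
wrist_force: [0.8, -0.2, -0.8]
width: 0.0397
time: 39.7
tool_pos: [0.4913, 0.0647, 0.3429]
ee_rot: [-3.142, -0.001, -0.066]
wrist_force: [0.2, -0.6, 0.2]
width: 0.0403
time: 40.2
tool_pos: [0.5062, 0.1975, 0.3423]
ee_rot: [3.141, 0.0, -0.064]
wrist_force: [0.4, 0.5, -0.4]
width: 0.0399
blob [289. 160.] 3457 z [0.015 0.017 0.03 ]
blob [ 73. 162.] 226 z [0.011 0.012 0.014]
blob [426. 183.] 199 z [0.01  0.011 0.013]
blob [385. 245.] 317 z [0.029 0.05  0.068]
[0.5063406  0.19665612 0.34262976]
```

View pics/t2.png

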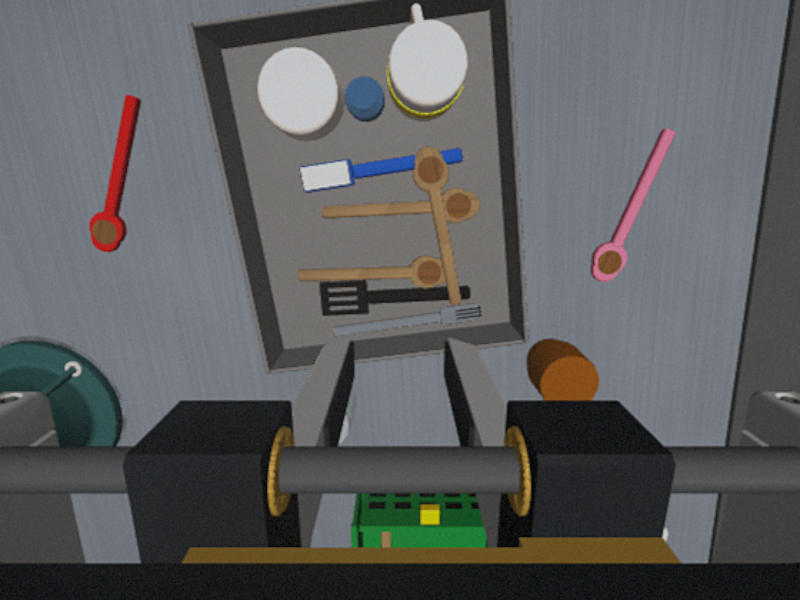

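A was taken cleanly and the others are unmoved. B now runs from head (430,170) to handle end (456,303); I grip it at about (446,240), between the heads of C and D.

Run:
```python
from h import *
f=np.load("pics/t2.npz");m=(f["K"],f["T"])
q=onplane("wrist",np.array([[438,195],[457,303],[446,239]])*.7,.024,m);L=q[0]-q[1];print(q.round(4).tolist(),np.degrees(np.arctan2(L[1],L[0])),"from handle end",np.linalg.norm(q[2]-q[1]))
hsv=cv2.cvtColor(f["p"],cv2.COLOR_RGB2HSV);w=cv2.inRange(hsv,(7,70,60),(22,230,255));P=pts("wrist",f["d"],m)
for r in (160,164,168,172,178): 
    c=np.where(w[r,303:330])[0]+303;print(r,c.min(),c.max(),P[r,c].mean(0).round(4))
go([q[2][0],q[2][1],.05],np.arctan2(L[1],L[0])-np.pi/2)
```

```text
[[0.5565, 0.2577, 0.024], [0.5749, 0.125, 0.024], [0.564, 0.2056, 0.024]] 97.917499302828 from handle end 0.08136191119301792
160 305 313 [0.5588 0.2187 0.0269]
164 306 313 [0.5591 0.2122 0.0298]
168 307 314 [0.5605 0.2053 0.0293]
172 307 315 [0.5614 0.1982 0.0274]
178 309 316 [0.5634 0.1879 0.0291]
turn [  0.   -0.  -11.7] shift [ 56.9 -12.9 292.6]
```

```bash
python3 -m jog '[[[0,0,-6],[40,-13,20],0.15],[[0,0,-11.8],[55,-13,60],0.15],[[0,0,-11.8],[55,-13,110],0.15],[[0,0,-11.8],[55,-13,160],0.15],[[0,0,-11.8],[55,-13,210],0.15]]'
python3 -m jog '[[[0,0,0],[0,0,40],0.15],[[0,0,0],[0,0,75],0.15],[[0,0,0],[0,0,75],0.15],[[0,0,0],[0,0,75],0.15]]'
python3 -c "
from h import *
go([.562,.206,-.011],np.radians(7.9))"
```

```text
time: 40.75
tool_pos: [0.5626, 0.2042, 0.1313]
ee_rot: [3.141, -0.001, 0.137]
wrist_force: [0.4, 0.2, 0.0]
width: 0.04
time: 41.15
tool_pos: [0.5625, 0.2051, 0.0583]
ee_rot: [3.141, -0.0, 0.138]
wrist_force: [0.0, -0.3, 1.1]
width: 0.0397
turn [ 0. -0.  0.] shift [-0.4 -0.9 69.3]
```

```bash
python3 -m jog '[[[0,0,0],[0,-1,25],0.15],[[0,0,0],[0,-1,45],0.15],[[0,0,0],[0,-1,60],0.15],[[0,0,0],[0,-1,69],0.15],[[0,0,0],[0,-1,69],0.15]]'
python3 -m jog '[[[0,0,0],[0,0,0],1],[[0,0,0],[0,0,0],1],[[0,0,0],[0,0,0],1],[[0,0,0],[0,0,0],1]]'
python3 -m jog '[[[0,0,0],[0,0,0],1],[[0,0,0],[0,0,-20],1],[[0,0,0],[0,0,-40],1],[[0,0,0],[0,0,-60],1],[[0,0,0],[0,0,-100],1]]'
python3 -m jog '[[[0,0,0],[0,0,-40],1],[[0,0,0],[0,0,-80],1],[[0,0,0],[0,0,-110],1],[[0,0,0],[0,0,-110],1]]'
python3 -m jog '[[[0,0,5.9],[0,0,0],1],[[0,0,11.8],[0,0,0],1],[[0,0,11.8],[0,0,0],1],[[0,0,11.8],[0,0,0],1]]'
python3 -c "
from h import *
u=np.array([.0663,.9978]);v=np.array([.9978,-.0663]);t=np.array([.514,-.2766])-.020*u+.060*v;print(t)
go([*t,.2],np.radians(-3.8))"
```

```text
time: 41.65
tool_pos: [0.5621, 0.2073, -0.0114]
ee_rot: [-3.142, 0.0, 0.14]
wrist_force: [-0.1, 1.0, -0.2]
width: 0.04
time: 42.05
tool_pos: [0.5625, 0.2077, -0.0105]
ee_rot: [-3.141, -0.001, 0.14]
wrist_force: [-0.2, -0.3, 0.5]
width: 0.0138
time: 42.55
tool_pos: [0.5594, 0.2068, 0.0857]
ee_rot: [3.141, 0.008, 0.14]
wrist_force: [-0.1, 0.0, -0.4]
width: 0.0139
time: 42.95
tool_pos: [0.5646, 0.2083, 0.2049]
ee_rot: [-3.14, -0.011, 0.14]
wrist_force: [0.0, 0.1, -0.9]
width: 0.0138
time: 43.35
tool_pos: [0.5614, 0.2074, 0.1969]
ee_rot: [3.141, 0.002, -0.064]
wrist_force: [-0.0, -0.6, -0.4]
width: 0.0136
[ 0.572542 -0.300534]
turn [0.  0.1 0.1] shift [ 43.5 506.2  -2.8]
```

```bash
python3 -m jog '[[[0,0,0],[-10,40,0],1],[[0,0,0],[-20,88,0],1],[[0,0,0],[-20,136,0],1],[[0,0,0],[-20,184,0],1],[[0,0,0],[-10,230,0],1]]'
python3 -m jog '[[[0,0,0],[10,46,0],1],[[0,0,0],[20,92,0],1],[[0,0,0],[30,138,0],1],[[0,0,0],[40,184,0],1],[[0,0,0],[50,230,0],1]]'
python3 -m jog '[[[0,0,0],[4,46,0],1],[[0,0,0],[4,46,0],1],[[0,0,0],[4,46,0],1]]'
python3 -c "
from h import *
go([.5725,-.3005,-.013],np.radians(-3.8))"
```

```text
time: 43.85
tool_pos: [0.5357, -0.0228, 0.1984]
ee_rot: [-3.141, 0.0, -0.063]
wrist_force: [0.3, -0.5, -0.5]
width: 0.014
time: 44.35
tool_pos: [0.5714, -0.2559, 0.1978]
ee_rot: [-3.141, 0.001, -0.064]
wrist_force: [0.5, 1.0, -0.5]
width: 0.0137
time: 44.65
tool_pos: [0.5721, -0.301, 0.197]
ee_rot: [-3.14, 0.002, -0.067]
wrist_force: [0.8, 0.1, -0.7]
width: 0.0139
turn [-0.1  0.1 -0. ] shift [ 8.0e-01 -1.0e-01  2.1e+02]
```

```bash
python3 -m jog '[[[0,0,0],[0,0,40],1],[[0,0,0],[0,0,80],1],[[0,0,0],[0,0,120],1],[[0,0,0],[0,0,150],1],[[0,0,0],[0,0,170],1]]'
python3 -m jog '[[[0,0,0],[0,0,15],1],[[0,0,0],[0,0,30],1],[[0,0,0],[0,0,38],1],[[0,0,0],[0,0,38],1],[[0,0,0],[0,0,38],1]]'
python3 -m jog '[[[0,0,0],[0,0,0],0.45],[[0,0,0],[0,0,0],0.45],[[0,0,0],[0,0,0],0.45],[[0,0,0],[0,0,0],0.45]]'
python3 -m jog '[[[0,0,0],[0,0,-20],0.4],[[0,0,0],[0,0,-60],0.4],[[0,0,0],[0,0,-110],0.4],[[0,0,0],[0,0,-160],0.4],[[0,0,0],[0,0,-210],0.4]]'
python3 -m jog '[[[0,0,0],[0,0,-50],0.15],[[0,0,0],[0,0,-100],0.15],[[0,0,0],[-10,0,-143],0.15],[[0,0,0],[-30,-40,-143],0.15],[[0,0,0],[-50,-80,-143],0.15]]'
python3 -m jog '[[[0,0,0],[-10,-49,0],0.15],[[0,0,0],[-20,-96,0],0.15],[[0,0,0],[-30,-144,0],0.15],[[0,0,0],[-38,-192,0],0.15],[[0,0,0],[-46,-240,0],0.15]]'
python3 -m jog '[[[0,0,0],[0,-49,0],0.15],[[0,0,0],[0,-98,0],0.15],[[0,0,0],[0,-147,0],0.15],[[0,0,0],[0,-180,0],0.15],[[0,0,0],[0,-180,0],0.15]]'
python3 tray.py t3
```

```text
time: 45.15
tool_pos: [0.5713, -0.2969, 0.0254]
ee_rot: [-3.139, 0.004, -0.062]
wrist_force: [1.1, 0.1, -0.5]
width: 0.0135
time: 45.65
tool_pos: [0.5733, -0.3005, -0.0085]
ee_rot: [3.141, -0.002, -0.066]
wrist_force: [-0.4, -0.4, -0.2]
width: 0.0136
time: 46.05
tool_pos: [0.5728, -0.3005, -0.009]
ee_rot: [3.141, -0.001, -0.066]
wrist_force: [-0.5, -0.1, -0.4]
width: 0.0259
time: 46.55
tool_pos: [0.5723, -0.3001, 0.2026]
ee_rot: [-3.142, -0.0, -0.066]
wrist_force: [1.0, 0.2, -0.3]
width: 0.0284
time: 47.05
tool_pos: [0.5285, -0.2176, 0.3454]
ee_rot: [3.14, -0.004, -0.068]
wrist_force: [0.6, 0.5, 0.4]
width: 0.0398
time: 47.55
tool_pos: [0.4971, 0.0271, 0.344]
ee_rot: [-3.141, -0.001, -0.066]
wrist_force: [-0.4, 1.0, 0.6]
width: 0.0402
time: 48.05
tool_pos: [0.5091, 0.2087, 0.3427]
ee_rot: [-3.141, 0.001, -0.06]
wrist_force: [-0.7, -0.8, -0.4]
width: 0.04
blob [289. 152.] 1190 z [0.015 0.017 0.018]
blob [ 73. 168.] 217 z [0.011 0.012 0.014]
blob [424. 191.] 195 z [0.01  0.011 0.013]
blob [269. 197.] 1113 z [0.014 0.017 0.018]
blob [383. 252.] 315 z [0.026 0.05  0.068]
[0.50934957 0.20652144 0.34307549]
```

View pics/t3.png

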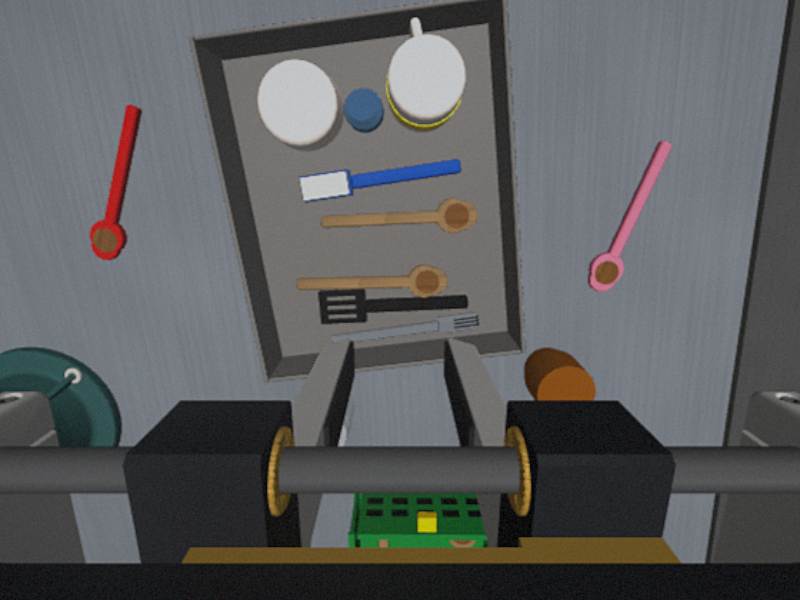

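B is out, and the tray now shows C from (322,221) to head (457,215) and D from (298,284) to head (428,280). D lies only about 5 mm from the turner, so I take C first.

```bash
python3 - <<'E'
from h import *
f=np.load("pics/t3.npz");m=(f["K"],f["T"]);hsv=cv2.cvtColor(f["p"],cv2.COLOR_RGB2HSV);w=cv2.inRange(hsv,(7,70,60),(22,230,255));w=cv2.morphologyEx(w,cv2.MORPH_OPEN,np.ones((3,3)));P=pts("wrist",f["d"],m)
n,l,s,ce=cv2.connectedComponentsWithStats(w)
for i in range(1,n):
    if s[i,4]>800:
        ys,xs=np.where(l==i);uv=np.c_[xs,ys];Q=onplane("wrist",uv,.011,m)[:,:2];D=P[l==i]
        h=Q[Q[:,0]<Q[:,0].min()+.135];a,b=np.polyfit(h[:,0],h[:,1],1);o=Q[:,0].min()+.1
        print("x",Q[:,0].min(),Q[:,0].max(),"dir",np.degrees(np.arctan(a)),"origin",o,a*o+b,"depthx",D[:,0].min(),D[:,0].max(),"y at o",np.median(D[np.abs(D[:,0]-o)<.01][:,1]))
E
python3 -m jog '[[[0,0,8],[0,0,0],0.15],[[0,0,16],[0,0,0],0.15],[[0,0,24],[0,0,0],0.15],[[0,0,32],[0,0,0],0.15],[[0,0,40],[0,0,0],0.15]]'
python3 -m jog '[[[0,0,8],[0,0,0],0.15],[[0,0,16],[0,0,0],0.15],[[0,0,24],[0,0,0],0.15],[[0,0,32],[0,0,0],0.15],[[0,0,40],[0,0,0],0.15]]'
python3 -m jog '[[[0,0,7],[0,0,0],0.15],[[0,0,7],[0,0,0],0.15],[[0,0,7],[0,0,0],0.15]]'
```

```text
x 0.41637534012100885 0.6049789044050429 dir -0.7609692431369648 origin 0.5163753401210088 0.24512472235219213 depthx 0.4174181038832543 0.6061445685195385 y at o 0.24557298286301904
x 0.3773455524873176 0.5661652339803531 dir -1.7462881067047251 origin 0.4773455524873176 0.16748084203285296 depthx 0.37879362302907305 0.5667916361706914 y at o 0.16843532818963539
x 0.6743541676506402 0.7616919940139795 dir -20.65039902770024 origin 0.7743541676506401 -0.0007215518558211786 depthx 0.5144674207206652 0.7668890367579367 y at o -0.0010293604442055424
x 0.15248164874067444 0.9034402371410786 dir -2.6329180754320385 origin 0.25248164874067447 -0.24320010150764265 depthx 0.45340168050498575 0.8916262631106602 y at o nan
time: 48.6
tool_pos: [0.5099, 0.203, 0.3441]
ee_rot: [-3.141, -0.001, -0.772]
wrist_force: [-0.2, 0.1, 0.7]
width: 0.0397
time: 49.1
tool_pos: [0.5099, 0.203, 0.3441]
ee_rot: [-3.141, -0.0, -1.47]
wrist_force: [-0.7, -0.3, -0.7]
width: 0.0402
time: 49.4
tool_pos: [0.5098, 0.2037, 0.3439]
ee_rot: [-3.141, -0.0, -1.583]
wrist_force: [0.8, -0.1, -0.0]
width: 0.0397
  return _methods._mean(a, axis=axis, dtype=dtype,
  ret = ret.dtype.type(ret / rcount)
```

```bash
python3 -m jog '[[[0,0,0],[-30,-6,30],0.15],[[0,0,0],[-41.7,-6,75],0.15],[[0,0,0],[-41.7,-6,125],0.15],[[0,0,0],[-41.7,-6,175],0.15],[[0,0,0],[-41.7,-6,225],0.15]]'
python3 -m jog '[[[0,0,0],[0,0,40],0.15],[[0,0,0],[0,0,69],0.15],[[0,0,0],[0,0,69],0.15],[[0,0,0],[0,0,69],0.15]]'
python3 -c "
from h import *
go([.5165,.2455,-.015],np.radians(-90.8))"
```

```text
time: 49.9
tool_pos: [0.5162, 0.2462, 0.117]
ee_rot: [-3.141, 0.0, -1.582]
wrist_force: [-0.4, 0.1, -0.7]
width: 0.04
time: 50.3
tool_pos: [0.5165, 0.2463, 0.0501]
ee_rot: [-3.142, -0.0, -1.584]
wrist_force: [0.3, 0.2, 0.5]
width: 0.0401
turn [-0.  -0.   0.1] shift [ 0.8  0.  65.1]
```

```bash
python3 -m jog '[[[0,0,0],[1,0,25],0.15],[[0,0,0],[1,0,45],0.15],[[0,0,0],[1,0,58],0.15],[[0,0,0],[1,0,65],0.15],[[0,0,0],[1,0,65],0.15]]'
python3 -m jog '[[[0,0,0],[0,0,0],1],[[0,0,0],[0,0,0],1],[[0,0,0],[0,0,0],1],[[0,0,0],[0,0,0],1]]'
python3 -m jog '[[[0,0,0],[0,0,0],1],[[0,0,0],[0,0,-20],1],[[0,0,0],[0,0,-40],1],[[0,0,0],[0,0,-60],1],[[0,0,0],[0,0,-100],1]]'
python3 -m jog '[[[0,0,0],[0,0,-40],1],[[0,0,0],[0,0,-80],1],[[0,0,0],[0,0,-120],1],[[0,0,0],[0,0,-120],1]]'
```

```text
time: 50.8
tool_pos: [0.5166, 0.2457, -0.015]
ee_rot: [-3.141, 0.0, -1.584]
wrist_force: [0.1, -0.7, -1.2]
width: 0.0402
time: 51.2
tool_pos: [0.5167, 0.2457, -0.0147]
ee_rot: [-3.14, 0.0, -1.584]
wrist_force: [-0.4, -1.3, 1.4]
width: 0.0132
time: 51.7
tool_pos: [0.5136, 0.2446, 0.0819]
ee_rot: [3.134, -0.003, -1.584]
wrist_force: [0.0, 0.5, -0.6]
width: 0.0137
time: 52.1
tool_pos: [0.5193, 0.2467, 0.2123]
ee_rot: [-3.129, 0.005, -1.584]
wrist_force: [1.1, 0.7, 0.2]
width: 0.0134
```

```bash
python3 -m jog '[[[0,0,-8],[0,0,0],1],[[0,0,-16],[0,0,0],1],[[0,0,-24],[0,0,0],1],[[0,0,-32],[0,0,0],1],[[0,0,-40],[0,0,0],1]]'
python3 -m jog '[[[0,0,-8],[0,0,0],1],[[0,0,-16],[0,0,0],1],[[0,0,-24],[0,0,0],1],[[0,0,-32],[0,0,0],1],[[0,0,-40],[0,0,0],1]]'
python3 -m jog '[[[0,0,-7],[0,0,0],1],[[0,0,-7],[0,0,0],1],[[0,0,-7],[0,0,0],1]]'
python3 -c "
from h import *
go([.4940,-.2753,.2],np.radians(-3.8))"
```

```text
time: 52.6
tool_pos: [0.5157, 0.2454, 0.2031]
ee_rot: [3.14, 0.001, -0.88]
wrist_force: [-0.7, 0.7, 0.2]
width: 0.0134
time: 53.1
tool_pos: [0.5157, 0.2454, 0.2031]
ee_rot: [3.141, 0.002, -0.182]
wrist_force: [0.5, -0.3, 0.2]
width: 0.0136
time: 53.4
tool_pos: [0.5159, 0.2455, 0.2036]
ee_rot: [3.141, 0.001, -0.068]
wrist_force: [-0.1, 0.2, -0.0]
width: 0.0134
turn [ 0.   0.1 -0.1] shift [ 13.7 521.    3.9]
```

```bash
python3 -m jog '[[[0,0,0],[0,40,0],1],[[0,0,0],[0,90,0],1],[[0,0,0],[0,140,0],1],[[0,0,0],[0,190,0],1],[[0,0,0],[0,240,0],1]]'
python3 -m jog '[[[0,0,0],[3,50,0],1],[[0,0,0],[6,100,0],1],[[0,0,0],[9,150,0],1],[[0,0,0],[13,200,0],1],[[0,0,0],[13.7,240,0],1]]'
python3 -m jog '[[[0,0,0],[0,40,3],1],[[0,0,0],[0,40,3],1],[[0,0,0],[0,40,3],1],[[0,0,0],[0,40,3],1]]'
python3 -c "
from h import *
go([.4940,-.2753,-.013],np.radians(-3.8))"
```

```text
time: 53.9
tool_pos: [0.4999, 0.0044, 0.2044]
ee_rot: [-3.142, -0.0, -0.067]
wrist_force: [0.4, 0.0, -0.9]
width: 0.0137
time: 54.4
tool_pos: [0.4978, -0.237, 0.2041]
ee_rot: [3.141, 0.0, -0.07]
wrist_force: [-0.5, 0.4, 0.9]
width: 0.0136
time: 54.8
tool_pos: [0.4958, -0.2732, 0.2015]
ee_rot: [-3.141, -0.0, -0.066]
wrist_force: [-0.4, -0.5, 0.6]
width: 0.0135
turn [-0. -0.  0.] shift [ -1.7   2.4 214.5]
```

```bash
python3 -m jog '[[[0,0,0],[-1.7,2,40],1],[[0,0,0],[-1.7,2,80],1],[[0,0,0],[-1.7,2,120],1],[[0,0,0],[-1.7,2,150],1],[[0,0,0],[-1.7,2,170],1]]'
python3 -m jog '[[[0,0,0],[0,0,15],1],[[0,0,0],[0,0,30],1],[[0,0,0],[0,0,42],1],[[0,0,0],[0,0,42],1],[[0,0,0],[0,0,42],1]]'
python3 -m jog '[[[0,0,0],[0,0,0],0.45],[[0,0,0],[0,0,0],0.45],[[0,0,0],[0,0,0],0.45],[[0,0,0],[0,0,0],0.45]]'
python3 -m jog '[[[0,0,0],[0,0,-20],0.4],[[0,0,0],[0,0,-60],0.4],[[0,0,0],[0,0,-110],0.4],[[0,0,0],[0,0,-160],0.4],[[0,0,0],[0,0,-210],0.4]]'
python3 -m jog '[[[0,0,0],[0,0,-50],0.15],[[0,0,0],[0,0,-100],0.15],[[0,0,0],[0,0,-143],0.15],[[0,0,0],[0,-40,-143],0.15],[[0,0,0],[0,-80,-143],0.15]]'
python3 -m jog '[[[0,0,0],[0,-49,0],0.15],[[0,0,0],[0,-96,0],0.15],[[0,0,0],[0,-144,0],0.15],[[0,0,0],[0,-192,0],0.15],[[0,0,0],[0,-240,0],0.15]]'
python3 -m jog '[[[0,0,0],[-5,-40,0],0.15],[[0,0,0],[-10,-80,0],0.15],[[0,0,0],[-10,-80,0],0.15],[[0,0,0],[-10,-80,0],0.15]]'
python3 tray.py t4
```

```text
time: 55.3
tool_pos: [0.493, -0.2732, 0.0289]
ee_rot: [-3.139, 0.003, -0.064]
wrist_force: [0.5, -0.7, -0.7]
width: 0.0131
time: 55.8
tool_pos: [0.4943, -0.2763, -0.01]
ee_rot: [3.141, -0.001, -0.066]
wrist_force: [0.4, -0.6, -1.0]
width: 0.0137
time: 56.2
tool_pos: [0.4942, -0.2763, -0.0099]
ee_rot: [3.141, -0.001, -0.066]
wrist_force: [0.2, -0.7, -0.5]
width: 0.0255
time: 56.7
tool_pos: [0.4936, -0.2759, 0.2016]
ee_rot: [3.142, -0.0, -0.066]
wrist_force: [-0.3, -0.3, -0.5]
width: 0.0281
time: 57.2
tool_pos: [0.4997, -0.1966, 0.3448]
ee_rot: [3.14, -0.004, -0.068]
wrist_force: [0.1, 0.8, -0.6]
width: 0.0401
time: 57.7
tool_pos: [0.5146, 0.0451, 0.3429]
ee_rot: [-3.141, -0.001, -0.066]
wrist_force: [0.1, -0.3, 0.4]
width: 0.04
time: 58.1
tool_pos: [0.51, 0.1243, 0.3426]
ee_rot: [3.141, -0.0, -0.064]
wrist_force: [-0.3, -1.2, -0.5]
width: 0.04
blob [ 60. 118.] 252 z [0.01  0.012 0.013]
blob [426. 142.] 216 z [0.01  0.012 0.013]
blob [266. 149.] 1212 z [0.014 0.017 0.018]
blob [383. 206.] 238 z [0.033 0.052 0.069]
blob [266. 367.] 282 z [0.014 0.018 0.02 ]
blob [284. 362.] 243 z [0.017 0.018 0.019]
blob [322. 361.] 259 z [0.016 0.018 0.019]
[0.51019918 0.12339642 0.34265969]
```

View pics/t4.png

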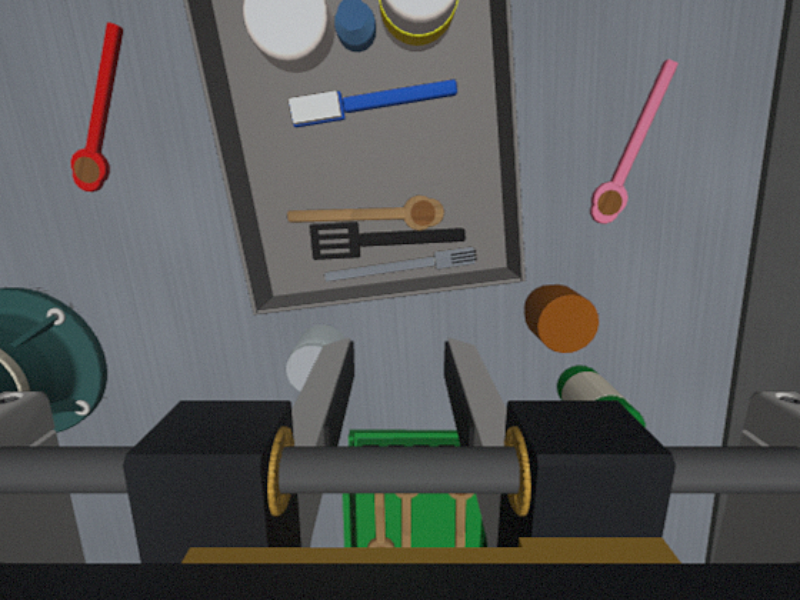

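C is in the crate, and D remains at (288–440, 215) with the turner below it. I measure the gap between them.

Run:
```python
from h import *
f=np.load("pics/t4.npz");m=(f["K"],f["T"]);hsv=cv2.cvtColor(f["p"],cv2.COLOR_RGB2HSV);w=cv2.inRange(hsv,(7,70,60),(22,230,255));w=cv2.morphologyEx(w,cv2.MORPH_OPEN,np.ones((3,3)));P=pts("wrist",f["d"],m)
k=cv2.inRange(hsv,(0,0,0),(180,255,45))
n,l,s,ce=cv2.connectedComponentsWithStats(w)
i=l[150,250];ys,xs=np.where(l==i);D=P[l==i];Q=onplane("wrist",np.c_[xs,ys],.011,m)[:,:2]
h=Q[Q[:,0]<Q[:,0].min()+.135];a,b=np.polyfit(h[:,0],h[:,1],1);o=Q[:,0].min()+.1;print("ends",Q[:,0].min(),Q[:,0].max(),"dir",np.degrees(np.arctan(a)),"o",o,a*o+b,"depth y",np.median(D[np.abs(D[:,0]-o)<.01][:,1]))
for c in (215,235,255,262,268,275,280,290):
    wr=np.where(w[130:200,c])[0]+130;kr=np.where(k[wr.max():180,c])[0]+wr.max()
    e=P[wr.max(),c];g=P[kr.min(),c];print(c,"x",e[0].round(3),"spoon y",P[wr.min(),c,1].round(4),e[1].round(4),"black y",g[1].round(4),P[kr.max(),c,1].round(4),"z",g[2].round(3))
go([o,a*o+b,.05],np.radians(88.3))
```

```text
ends 0.37699445778724694 0.5668509443929137 dir -2.017121007199848 o 0.4769944577872469 0.16751226643664302 depth y 0.1674604288634108Traceback (most recent call last):
  File "<stdin>", line 9, in <module>
    return umr_minimum(a, axis, None, out, keepdims, initial, where)
ValueError: zero-size array to reduction operation minimum which has no identity
```

Run:
```python
from h import *
f=np.load("pics/t4.npz");m=(f["K"],f["T"]);P=pts("wrist",f["d"],m)
for c in (215,250,258,266,275):
    print(c,"x",P[155,c,0].round(3),[(int(P[r,c,1]*1e3),int(P[r,c,2]*1e3),int(f["p"][r,c].max())) for r in range(144,176,2)])
go([.477,.1675,.05],np.radians(88))
```

```text
215 x 0.4 [(181, 6, 117), (178, 7, 97), (175, 17, 134), (171, 18, 144), (168, 18, 145), (164, 17, 122), (160, 5, 115), (157, 4, 123), (153, 5, 121), (150, 4, 126), (146, 5, 123), (143, 6, 116), (139, 5, 114), (136, 4, 117), (132, 5, 119), (128, 4, 114)]
250 x 0.461 [(177, 3, 116), (174, 17, 121), (171, 17, 137), (167, 17, 139), (164, 17, 145), (160, 5, 98), (156, 4, 66), (153, 10, 54), (150, 10, 38), (146, 10, 30), (143, 11, 33), (140, 14, 37), (136, 13, 41), (133, 12, 26), (129, 12, 40), (125, 11, 37)]
258 x 0.475 [(176, 5, 115), (173, 14, 129), (170, 18, 142), (167, 17, 140), (163, 17, 149), (159, 5, 116), (156, 5, 121), (152, 5, 117), (148, 4, 116), (145, 5, 108), (143, 18, 31), (139, 16, 37), (136, 17, 41), (132, 18, 34), (127, 6, 78), (124, 3, 115)]
266 x 0.489 [(175, 5, 118), (172, 16, 135), (169, 17, 148), (166, 17, 148), (162, 17, 152), (158, 5, 112), (155, 6, 117), (151, 6, 113), (148, 5, 114), (145, 12, 74), (142, 17, 28), (139, 19, 42), (135, 19, 34), (131, 17, 30), (126, 5, 109), (123, 5, 117)]
275 x 0.505 [(174, 3, 111), (171, 15, 135), (168, 16, 146), (165, 16, 151), (161, 15, 143), (157, 5, 114), (153, 3, 113), (150, 5, 115), (147, 4, 120), (144, 16, 53), (141, 16, 33), (138, 18, 39), (134, 18, 36), (131, 17, 22), (125, 3, 108), (122, 4, 113)]
turn [[  0.    0.  -91.8]
 [  0.   -0.   88.2]] shift [-36.1 -42.  292.6]
```

The gap to the turner is 15 mm, too tight for a 12.5 mm finger with my accuracy. I grip D near its free handle end (x=.387), draw it 35 mm away from the turner, then regrip it in the middle.

```bash
python3 -m jog '[[[0,0,-8],[0,0,0],0.15],[[0,0,-16],[0,0,0],0.15],[[0,0,-24],[0,0,0],0.15],[[0,0,-32],[0,0,0],0.15],[[0,0,-40],[0,0,0],0.15]]'
python3 -m jog '[[[0,0,-8],[0,0,0],0.15],[[0,0,-16],[0,0,0],0.15],[[0,0,-24],[0,0,0],0.15],[[0,0,-32],[0,0,0],0.15],[[0,0,-40],[0,0,0],0.15]]'
python3 -m jog '[[[0,0,-8],[0,0,0],0.15],[[0,0,-11.8],[0,0,0],0.15],[[0,0,-11.8],[0,0,0],0.15],[[0,0,-11.8],[0,0,0],0.15]]'
python3 -c "
from h import *
go([.387,.1703,.05],np.radians(88))"
```

```text
time: 58.65
tool_pos: [0.5105, 0.1218, 0.3427]
ee_rot: [3.141, -0.0, 0.635]
wrist_force: [-0.4, -0.5, -0.4]
width: 0.04
time: 59.15
tool_pos: [0.5105, 0.1217, 0.3427]
ee_rot: [3.141, 0.0, 1.333]
wrist_force: [0.9, 0.0, 0.7]
width: 0.0397
time: 59.55
tool_pos: [0.5104, 0.1224, 0.3427]
ee_rot: [3.141, 0.0, 1.533]
wrist_force: [0.0, 0.4, 0.1]
width: 0.0398
turn [ 0.   0.  -0.2] shift [  43.2 -125.2  292.6]
```

```bash
python3 -m jog '[[[0,0,0],[15,-45,0],0.15],[[0,0,0],[30,-90,0],0.15],[[0,0,0],[43,-125,20],0.15],[[0,0,0],[43,-125,65],0.15],[[0,0,0],[43,-125,115],0.15]]'
python3 -m jog '[[[0,0,0],[0,0,50],0.15],[[0,0,0],[0,0,100],0.15],[[0,0,0],[0,0,145],0.15],[[0,0,0],[0,0,177],0.15],[[0,0,0],[0,0,177],0.15]]'
python3 -m jog '[[[0,0,0],[0,0,0],0.15],[[0,0,0],[0,0,0],0.15]]'
python3 -c "
from h import *
go([.387,.1703,-.014],np.radians(88))"
```

```text
time: 60.05
tool_pos: [0.3873, 0.1714, 0.2288]
ee_rot: [3.134, -0.002, 1.536]
wrist_force: [0.5, 0.5, -0.5]
width: 0.0399
time: 60.55
tool_pos: [0.3825, 0.1693, 0.0456]
ee_rot: [-3.131, 0.004, 1.535]
wrist_force: [-0.2, 0.1, -0.0]
width: 0.0399
time: 60.75
tool_pos: [0.3888, 0.1714, 0.0533]
ee_rot: [3.137, -0.002, 1.536]
wrist_force: [-0.7, 0.1, 0.3]
width: 0.0395
turn [ 0.3 -0.1 -0. ] shift [-1.3 -2.1 67.3]
```

```bash
python3 -m jog '[[[0,0,0],[-1,-2,25],0.15],[[0,0,0],[-1,-2,45],0.15],[[0,0,0],[-1,-2,58],0.15],[[0,0,0],[-1,-2,67],0.15],[[0,0,0],[-1,-2,67],0.15]]'
python3 -m jog '[[[0,0,0],[0,0,0],1],[[0,0,0],[0,0,0],1],[[0,0,0],[0,0,0],1],[[0,0,0],[0,0,0],1],[[0,0,0],[0,0,0],1]]'
python3 -m jog '[[[0,0,0],[0,0,-3],1],[[0,0,0],[9,0,-3],1],[[0,0,0],[18,0,-3],1],[[0,0,0],[27,0,-3],1],[[0,0,0],[35,0,-3],1]]'
python3 -m jog '[[[0,0,0],[0,0,0],1],[[0,0,0],[0,0,3],1],[[0,0,0],[0,0,3],0.15],[[0,0,0],[0,0,3],0.15],[[0,0,0],[0,0,3],0.15]]'
python3 -m jog '[[[0,0,0],[0,0,0],0.15],[[0,0,0],[0,0,-30],0.15],[[0,0,0],[0,0,-75],0.15],[[0,0,0],[0,0,-75],0.15],[[0,0,0],[0,0,-75],0.15]]'
python3 - <<'E'
from h import *
c=cam("wrist");p,d=eyes.snapshot("wrist");P=pts("wrist",d,c);hsv=cv2.cvtColor(p,cv2.COLOR_RGB2HSV)
cv2.imwrite("pics/t5.png",cv2.resize(p[:,:,::-1],(800,600)))
w=cv2.inRange(hsv,(7,70,60),(22,230,255));w=cv2.morphologyEx(w,cv2.MORPH_OPEN,np.ones((3,3)))
n,l,s,ce=cv2.connectedComponentsWithStats(w)
for i in range(1,n):
    if s[i,4]>500:
        D=P[l==i];D=D[(D[:,2]<.03)&(D[:,0]<.65)]
        if len(D)<300: continue
        print(ce[i],s[i,4],D.min(0),D.max(0),np.cov(D[:,:2].T).round(6).tolist())
        for x in np.arange(.39,.56,.02): q=D[np.abs(D[:,0]-x)<.006];print(x.round(3),np.median(q[:,1]).round(4) if len(q) else None,end=" ")
print(pose()[0])
E
```

```text
time: 61.25
tool_pos: [0.3847, 0.1701, -0.0166]
ee_rot: [-3.141, 0.0, 1.536]
wrist_force: [0.0, -0.1, -0.0]
width: 0.0401
time: 61.75
tool_pos: [0.3853, 0.1703, -0.0158]
ee_rot: [3.14, -0.001, 1.536]
wrist_force: [-1.0, 0.3, 2.1]
width: 0.0137
time: 62.25
tool_pos: [0.3858, 0.2061, -0.0136]
ee_rot: [-3.141, -0.0, 1.537]
wrist_force: [0.3, -0.0, -0.9]
width: 0.0135
time: 62.75
tool_pos: [0.3859, 0.2048, -0.0166]
ee_rot: [-3.142, 0.0, 1.536]
wrist_force: [0.4, 0.3, 0.0]
width: 0.0343
time: 63.25
tool_pos: [0.3869, 0.2053, 0.0597]
ee_rot: [3.139, -0.001, 1.536]
wrist_force: [-0.1, -0.1, 0.0]
width: 0.0401
[279.43894803 259.53350031] 1597 [0.37822023 0.19705308 0.00338475] [0.47635113 0.21275975 0.01919483] [[0.000774, -2.4e-05], [-2.4e-05, 1.6e-05]]
0.39 0.2057 0.41 0.205 0.43 0.2043 0.45 0.2037 0.47 0.2037 0.49 None 0.51 None 0.53 None 0.55 None [309.1281908  381.13657537] 5367 [0.51072877 0.1808484  0.00427373] [0.56700794 0.22176378 0.01843537] [[0.000132, 2e-06], [2e-06, 0.000109]]
0.39 None 0.41 None 0.43 None 0.45 None 0.47 None 0.49 None 0.51 0.2014 0.53 0.2016 0.55 0.201 [0.38568836 0.20484108 0.0581818 ]
```

D moved cleanly 35 mm aside (origin now about (.477,.203)). Regripping it in the middle.

```bash
python3 -m jog '[[[0,0,0],[1,45,0],0.15],[[0,0,0],[1.4,91,0],0.15],[[0,0,0],[1.4,91,20],0.15],[[0,0,0],[1.4,91,20],0.15],[[0,0,0],[1.4,91,20],0.15]]'
python3 -c "
from h import *
go([.477,.203,-.015],np.radians(88))"
```

```text
time: 63.8
tool_pos: [0.4748, 0.2028, 0.0364]
ee_rot: [-3.137, 0.002, 1.536]
wrist_force: [-1.3, 0.6, 0.4]
width: 0.0398
turn [-0.3  0.1  0. ] shift [ 0.4  2.4 51.4]
```

```bash
python3 -m jog '[[[0,0,0],[0,1,20],0.15],[[0,0,0],[0,1,40],0.15],[[0,0,0],[0,1,52],0.15],[[0,0,0],[0,1,52],0.15],[[0,0,0],[0,1,52],0.15]]'
python3 -m jog '[[[0,0,0],[0,0,0],1],[[0,0,0],[0,0,0],1],[[0,0,0],[0,0,0],1],[[0,0,0],[0,0,0],1],[[0,0,0],[0,0,0],1]]'
python3 -m jog '[[[0,0,0],[0,0,-20],1],[[0,0,0],[0,0,-60],1],[[0,0,0],[0,0,-110],1],[[0,0,0],[0,0,-160],1],[[0,0,0],[0,0,-210],1]]'
python3 -m jog '[[[0,0,8],[0,0,0],1],[[0,0,16],[0,0,0],1],[[0,0,24],[0,0,0],1],[[0,0,32],[0,0,0],1],[[0,0,40],[0,0,0],1]]'
python3 -m jog '[[[0,0,8],[0,0,0],1],[[0,0,16],[0,0,0],1],[[0,0,24],[0,0,0],1],[[0,0,32],[0,0,0],1],[[0,0,40],[0,0,0],1]]'
python3 -m jog '[[[0,0,8],[0,0,0],1],[[0,0,11.8],[0,0,0],1],[[0,0,11.8],[0,0,0],1],[[0,0,11.8],[0,0,0],1]]'
python3 -c "
from h import *
go([.5339,-.2779,.2],np.radians(-3.8))"
```

```text
time: 64.3
tool_pos: [0.4779, 0.2035, -0.0128]
ee_rot: [3.141, -0.0, 1.537]
wrist_force: [0.5, 0.4, 0.9]
width: 0.0399
time: 64.8
tool_pos: [0.4783, 0.2034, -0.0128]
ee_rot: [3.141, -0.0, 1.536]
wrist_force: [-0.2, 0.1, 2.5]
width: 0.0135
time: 65.3
tool_pos: [0.4774, 0.2031, 0.1982]
ee_rot: [-3.141, 0.0, 1.536]
wrist_force: [0.6, -0.0, 0.2]
width: 0.0136
time: 65.8
tool_pos: [0.4777, 0.2032, 0.1962]
ee_rot: [-3.141, 0.001, 0.832]
wrist_force: [0.6, 0.3, -0.7]
width: 0.0139
time: 66.3
tool_pos: [0.4777, 0.2032, 0.1961]
ee_rot: [3.142, 0.001, 0.134]
wrist_force: [-0.7, -1.1, -0.1]
width: 0.0135
time: 66.7
tool_pos: [0.4778, 0.2032, 0.1963]
ee_rot: [3.141, 0.0, -0.064]
wrist_force: [0.8, -0.1, -0.3]
width: 0.0135
turn [0.  0.  0.1] shift [ 86.9 476.5  -3.7]
```

```bash
python3 -m jog '[[[0,0,0],[5,45,0],1],[[0,0,0],[12,92,0],1],[[0,0,0],[20,140,0],1],[[0,0,0],[30,188,0],1],[[0,0,0],[40,236,0],1]]'
python3 -m jog '[[[0,0,0],[10,48,0],1],[[0,0,0],[20,96,0],1],[[0,0,0],[30,144,0],1],[[0,0,0],[40,192,0],1],[[0,0,0],[47,238,0],1]]'
python3 -m jog '[[[0,0,0],[0,2,0],1],[[0,0,0],[0,2,0],1],[[0,0,0],[0,2,0],1]]'
python3 -c "
from h import *
go([.5339,-.2779,-.013],np.radians(-3.8))"
```

```text
time: 67.2
tool_pos: [0.5022, -0.0366, 0.1967]
ee_rot: [-3.141, -0.001, -0.064]
wrist_force: [1.0, 0.1, -0.2]
width: 0.0135
time: 67.7
tool_pos: [0.5336, -0.2776, 0.1963]
ee_rot: [-3.141, -0.0, -0.065]
wrist_force: [0.7, 0.2, -0.2]
width: 0.0134
time: 68.0
tool_pos: [0.5335, -0.2764, 0.1965]
ee_rot: [-3.141, 0.0, -0.064]
wrist_force: [0.4, -0.6, -0.5]
width: 0.0134
turn [-0.   0.   0.1] shift [  0.5   1.6 209.5]
```

```bash
python3 -m jog '[[[0,0,0],[0,0,40],1],[[0,0,0],[0,0,80],1],[[0,0,0],[0,0,120],1],[[0,0,0],[0,0,150],1],[[0,0,0],[0,0,170],1]]'
python3 -m jog '[[[0,0,0],[0,0,15],1],[[0,0,0],[0,0,30],1],[[0,0,0],[0,0,38],1],[[0,0,0],[0,0,38],1],[[0,0,0],[0,0,38],1]]'
python3 -m jog '[[[0,0,0],[0,0,0],0.45],[[0,0,0],[0,0,0],0.45],[[0,0,0],[0,0,0],0.45],[[0,0,0],[0,0,0],0.45]]'
python3 -m jog '[[[0,0,0],[0,0,-20],0.4],[[0,0,0],[0,0,-60],0.4],[[0,0,0],[0,0,-110],0.4],[[0,0,0],[0,0,-160],0.4],[[0,0,0],[0,0,-210],0.4]]'
python3 -m jog '[[[0,0,0],[0,0,-50],0.4],[[0,0,0],[0,0,-100],0.4],[[0,0,0],[0,0,-130],0.4],[[0,0,0],[0,0,-130],0.4],[[0,0,0],[0,0,-130],0.4]]'
python3 - <<'E'
from h import *
c=cam("wrist");p,d=eyes.snapshot("wrist");P=pts("wrist",d,c);hsv=cv2.cvtColor(p,cv2.COLOR_RGB2HSV)
t,dt=eyes.snapshot("top")
cv2.imwrite("pics/f.png",np.hstack([cv2.resize(p[:,:,::-1],(400,300)),cv2.resize(t[:,:,::-1],(400,300))]))
cv2.imwrite("pics/f.png",np.vstack([cv2.imread("pics/f.png"),cv2.resize(t[120:280,120:500,::-1],(800,300))]))
C=np.array([.514,-.2766]);u=np.array([.0663,.9978]);v=np.array([.9978,-.0663])
w=cv2.inRange(hsv,(7,70,60),(21,230,255));w=cv2.morphologyEx(w,cv2.MORPH_OPEN,np.ones((3,3)))
n,l,s,ce=cv2.connectedComponentsWithStats(w)
for i in range(1,n):
    D=P[l==i]
    if s[i,4]>150 and np.hypot(*(np.median(D[:,:2],0)-C))<.16:
        q=np.c_[(D[:,:2]-C)@u,(D[:,:2]-C)@v,D[:,2]]*1e3;print(s[i,4],np.percentile(q,[1,50,99],axis=0).round().tolist())
E
```

```text
time: 68.5
tool_pos: [0.5323, -0.2743, 0.024]
ee_rot: [-3.139, 0.003, -0.063]
wrist_force: [0.4, 0.4, -0.6]
width: 0.0135
time: 69.0
tool_pos: [0.5341, -0.2777, -0.0106]
ee_rot: [3.141, -0.002, -0.066]
wrist_force: [0.2, -0.1, -0.1]
width: 0.0135
time: 69.4
tool_pos: [0.5336, -0.2776, -0.0112]
ee_rot: [3.141, -0.0, -0.066]
wrist_force: [0.3, 0.2, -1.0]
width: 0.026
time: 69.9
tool_pos: [0.5331, -0.2772, 0.2005]
ee_rot: [-3.142, -0.0, -0.066]
wrist_force: [-0.1, -0.7, -0.6]
width: 0.0281
time: 70.4
tool_pos: [0.5336, -0.2776, 0.3288]
ee_rot: [3.141, -0.001, -0.066]
wrist_force: [-0.8, 0.3, -0.3]
width: 0.0283
1101 [[-80.0, -73.0, 13.0], [-15.0, -57.0, 18.0], [102.0, -38.0, 20.0]]
1071 [[-84.0, 3.0, 15.0], [-22.0, 20.0, 18.0], [98.0, 36.0, 20.0]]
1125 [[-97.0, -36.0, 14.0], [38.0, -19.0, 18.0], [85.0, -1.0, 20.0]]
1158 [[-98.0, 42.0, 15.0], [34.0, 60.0, 18.0], [82.0, 77.0, 20.0]]
331 [[20.0, 34.0, 463.0], [28.0, 35.0, 470.0], [33.0, 36.0, 473.0]]
290 [[20.0, 4.0, 465.0], [28.0, 5.0, 470.0], [32.0, 5.0, 472.0]]
4072 [[18.0, -18.0, 474.0], [20.0, 26.0, 477.0], [21.0, 56.0, 479.0]]
```

View pics/f.png

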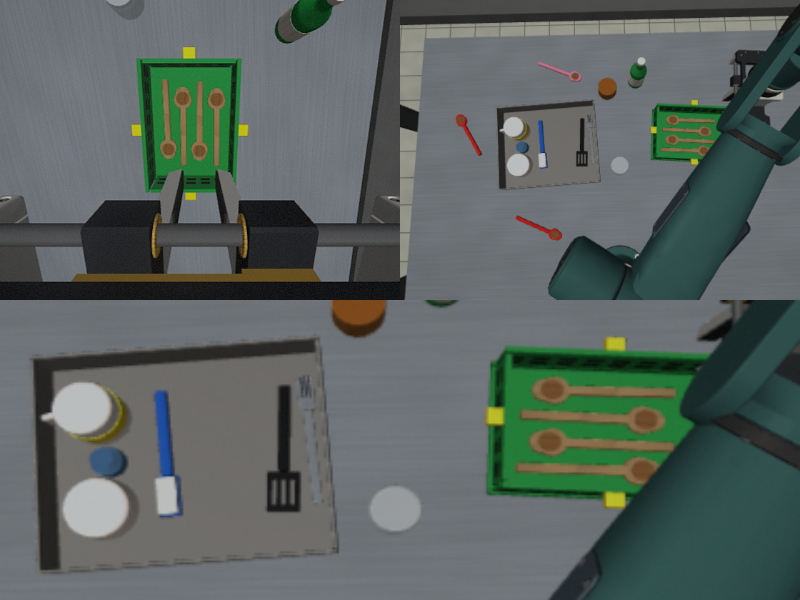

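All four spoons lie flat in the crate (tops at 18 mm), the walls are upright, the other washed things are in the tray and the robot is clear. Handing in.

```bash
python3 -c "
from bench import close_job
print(close_job())"
```

```text
the job is handed in; nothing more can be done
None
```

The job is handed in, at about 70 s of the 210 s allowed. All four walls are up and all four wooden spoons lie in the crate. The hand-in reports no verdict, so this rests on my own last checks.

**What I did**
- I raised both long sides by their tabs, then both ends. All four walls were then pushed gently against their stops.
- I moved the two upper spoons first, then the two lower ones. The last lay too close to the turner, so I drew it 35 mm aside before picking it up.

**Last checks, all passed**
- **Walls:** all four were felt at their stops (the tool stopped moving while the force rose), and the final pictures show them upright.
- **Spoons:** they lie flat, with tops 18 mm above the worktop. Their middles are about 4 mm or less from the crate's centre along it, and at about -57, -19, +20 and +60 mm across.
- **Everything else:** the turner, brush, mug, ramekin, fork and egg cup are in the tray. The soap, tumbler and jar look unmoved in the final top picture. The gripper was clear above the crate.

**What failed or disagreed**
- **First grip:** the first grip on a tab closed on air. The fingertips measured about 24 mm short of the reported tool point, so I allowed for that from then on.
- **Ends:** they stood about 5° short of upright after the tab swing, which is why I pushed all four walls to their stops.

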